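# Build up a casting flask on the investing vibrator

## Robot

A 6-joint arm with a two-finger parallel gripper is mounted at the origin on a cart in front of the work surface, level with it; the furniture and walls round the work are solid. World frame = base frame: x ahead of the robot, y to its left, z up, the work surface at z = 0. Lengths are in m, angles in rad, forces in N, time in s.
With the tool pointing down it reaches from about 0.375 to 0.9 m from the base axis. Payload 3.1 kg.
Tool frame: the origin (TCP) lies at the very end of the fingers, on their centre line; the grasp point (between the pads) lies 19 mm behind it; z points along the fingers, y is the direction in which the jaws open and shut (so a half turn about z gives the same grasp; the last joint's range is limited). The gripper opens to 87 mm and grips with 3 to 60 N. Pads are 19 mm wide; open, the fingers measure 117 mm over their backs; the gripper's body (75 mm by 190 mm) begins 51 mm behind the grasp point.
Start: joints at [-1.486, 0.527, 1.433, -0, 1.181, -0.178], TCP at [0.162, -0.604, 0.223] pointing down, gripper open.
Joint ranges: [-3.08, 3.08], [-0.75, 2.2], [0.22, 2.44], [-1.43, 4.57], [0, 2.65], [-2.85, 2.85]. Speed limits (rad/s): [2.79, 2.79, 3.14, 3.14, 3.14, 3.14].

## Interface

Orientations are given as a unit quaternion [x, y, z, w].
In Python, from rig import robot gives the robot as it stands. The module is installed in compiled form; this text tells all that it offers.
- The arm moves only by the tool carry_out, never from a script. Its argument "series" is a list of rows, each a list of 7 numbers: the shift along the tool's x, y, z in mm, then the turn, a rotation vector about the tool's x, y, z in degrees, then the gripper command: -1 is shut, 1 is fully open, values between are in proportion. In form: [[tx, ty, tz, rx, ry, rz, claw], ...]. A call has 1 to 8 rows; each row is the pose to reach, as a shift and turn from the pose measured when the call began, along the tool's axes at that moment; what a row does not reach only later rows make up. A row lasts 1/8 s, in which the tool goes at most 62.5 mm and 10.7 degrees, less where a joint would pass 70% of its speed; a pose out of reach is approached as far as the arm can. A call with a gripper value outside its range is refused whole. The fingers move at their own pace and stop on an object; "force" is the grip in N (left out, the last holds). Time passes only in rows, so rows that repeat a pose let the fingers close. It gives the time, the measured TCP pose, the force and the opening at its end, in the units of the state.
- robot.get_obs(): the state, without advancing time (a new reading comes with each control period).
- robot.camera(name): name is "scene" or "top"; returns a dict with "pixels" (420x560x3 uint8, red, green, blue), "fx", "fy", "cx", "cy" (pixels), "k1" (the pictures are not rectified: a ray, as slopes to the right and down, at radius r is drawn at 1 + k1 r^2 times it, then the intrinsics apply), "position" and "attitude" of the camera in the world. Camera axes: x right, y down, z forward; pixel columns grow to the right and rows downward; lengths in m; the calibration is good to about 2 mm. A picture is of the moment at which its call begins. There is no depth.
- robot.hand_in(): hands the job in, once; it reports no verdict.
The state is a dict: "time": time; "q": joint angles; "joint_velocities": joint speeds; "joint_torque": joint torques, N m; "position": TCP position; "tool_rot": TCP orientation; "ft_force": force on the tool from outside, world axes, zero at the start; "moment": the same for the moment, N m; "grip_width": finger opening in m.
Only numpy, scipy, OpenCV 4.12 (cv2) and the standard library are available. Lean on these libraries where they do the work, as an engineer would, in place of code of your own. Each camera call takes 0.05 s, during which the arm holds its last target.

## Task

Get a lost-wax casting flask ready for investing, building it from the bottom up on the small vibrator: set the black rubber sprue base in the middle of the vibrator's round rubber table, stand the wax tree upright in the hole of the base, then lower over the tree the steel flask that is tall enough to hide it, right down inside the base's lip, and last seat the grey pouring collar, kept the same way up, fully down on the flask's top rim. Keep to that order, and leave the short flask where it stands.

Things in the scene. Friction and masses are not known exactly. Their poses are not given: they have to be found in the camera images.
- vibrator: Small bench vibrator, fixed: grey housing 110 x 120 mm (x, y), 40 mm high, black knob and rocker switch on its front (-x) side (standing out 12 mm, below 35 mm height); on top a round black rubber table 96 mm across, its flat top 55 mm above the bench. Origin: centre of the underside, z up.
- table_top (a point): Centre of the vibrator's round rubber table, on its top face (55 mm above the bench).
- sprue_base: Black rubber cup, 64 mm diameter, 20 mm high, 140 g, groove outside at 14 mm height. Floor 8 mm above the underside. Mid-floor a boss 33 mm across, 8 mm high, with a hole 26 mm across, 8 mm deep (to the floor), for the tree's foot. Round the edge a 12 mm high lip, 56 mm inside, flaring to 60 mm at the mouth; the flask stands on the floor inside this lip. Origin: centre of the underside, z up.
- wax_tree: Dark green rigid wax tree, 62 mm high, 40 g, upright: round foot 22 mm across (18 mm at the bottom), six small rings on short sprues round the lower part (34 mm across, all below 45 mm height), and a bare trunk 10 mm in diameter from 45 to 62 mm height, to grip it by. Origin: centre of the foot's underside, z up along the trunk.
- tall_flask: Tall casting flask: plain steel tube open at both ends, 52 mm outside diameter, 47 mm inside, 72 mm high, 160 g, standing upright. Origin: centre of its lower end, z up. Seated on the base's floor it stands 10 mm above the top of the tree.
- short_flask: Short casting flask: steel tube like the tall one (52 mm outside, 47 mm inside) but only 42 mm high, 100 g, so the tree would stick out of it. Not used; it stays where it stands. Origin: centre of its lower end, z up.
- collar: Grey plastic open ring, 64 mm outside, 28 mm high, 60 g, right way up. Lower 12 mm: skirt 56 mm inside, flaring to 60 mm at its mouth, slips over the flask; at 12 mm height a ledge (46 mm bore, 3 mm thick) rests on the flask's rim; wall above is 58 mm inside. Outside narrows to 60 mm near 5 mm height. Origin: centre of lower end, z up. Seated, it lies 60 mm above the flask's origin.

How it is judged:
On the way, in this order (a step that is already met when the one before it is completed fails the run):
1. the sprue base stands in the middle of the vibrator's table, let go (horizontal distance between sprue_base and table_top below 0.012 m and z of sprue_base in the frame of table_top between -0.003 and 0.003 m and angle between sprue_base's own z axis and vertical below 0.08 rad and contact force between the fingers and sprue_base below 0.2 N), for 0.2 s.
2. the wax tree stands upright, its foot down in the hole of the base, let go (horizontal distance between sprue_base and table_top below 0.012 m and z of sprue_base in the frame of table_top between -0.003 and 0.003 m and angle between each of sprue_base, wax_tree's own z axis and vertical below 0.08 rad and horizontal distance between wax_tree and sprue_base below 0.005 m and z of wax_tree in the frame of sprue_base between 0.005 and 0.011 m and contact force between the fingers and wax_tree below 0.2 N), for 0.2 s.
3. the tall flask stands over the tree on the floor of the base, inside its lip, let go (horizontal distance between sprue_base and table_top below 0.012 m and z of sprue_base in the frame of table_top between -0.003 and 0.003 m and angle between each of sprue_base, wax_tree, tall_flask's own z axis and vertical below 0.08 rad and horizontal distance between each of wax_tree, tall_flask and sprue_base below 0.005 m and z of wax_tree in the frame of sprue_base between 0.005 and 0.011 m and z of tall_flask in the frame of sprue_base between 0.005 and 0.011 m and contact force between the fingers and tall_flask below 0.2 N), for 0.2 s.
4. the collar sits fully down on the flask's rim (horizontal distance between sprue_base and table_top below 0.012 m and z of sprue_base in the frame of table_top between -0.003 and 0.003 m and angle between each of sprue_base, wax_tree, tall_flask, collar's own z axis and vertical below 0.08 rad and horizontal distance between each of wax_tree, tall_flask and sprue_base below 0.005 m and z of wax_tree in the frame of sprue_base between 0.005 and 0.011 m and z of tall_flask in the frame of sprue_base between 0.005 and 0.011 m and horizontal distance between collar and tall_flask below 0.005 m and z of collar in the frame of tall_flask between 0.057 and 0.063 m), for 0.2 s.
At the end, for the whole second after the job is handed in: Base flat on the table, centres within 12 mm; tree's foot and tall flask down on the base's floor, collar down on the flask's rim, each within 3 mm in height and 5 mm sideways; all four upright within 0.08 rad, at rest; short flask upright, within 30 mm of its start (all of step 4 and linear speed of each of sprue_base, wax_tree, tall_flask, collar below 0.02 m/s and distance of short_flask from where it was at the start of the episode below 0.03 m and angle between short_flask's own z axis and vertical below 0.1 rad); the robot touches nothing.
It also fails if it takes over 128 s, if anything falls off the work surface, if the arm or the gripper's body presses on something with over 40 N, if the wrist force passes 120 N, or if a joint passes its speed limit or range.

## Working session

There is one attempt and no reset: what is moved stays moved. The work goes in short steps, Python scripts to look and compute and a tool call to move; the robot and the scene stay as the last step left them, time stands still between calls to the robot, and variables do not carry over. Pictures are saved under pics/ and viewed, and the job is handed in when it is done.

Besides the shell and the picture viewer there is one more tool, called after "Emit:" as a command line: name --pt "numbers of a row" for each row, then --argument value for the rest. carry_out: Moves the arm, as the interface text tells. Its arguments: {"type":"object","properties":{"series":{"type":"array"},"force":{"type":"number"}},"required":["series"]}

```bash
mkdir -p pics; ls
python3 - <<'E'
from rig import robot
import cv2
o=robot.get_obs();print(o)
for n in("scene","top"):
    c=robot.camera(n);cv2.imwrite(f"pics/{n}0.png",c["pixels"][:,:,::-1])
    print(n,{k:v for k,v in c.items() if k!="pixels"})
E
```

```text
pics
{'time': 0.0, 'q': array([-1.48652302e+00,  5.28474862e-01,  1.43390932e+00,  1.76238164e-05,
        1.18134987e+00, -1.78527545e-01]), 'joint_velocities': array([ 0.00156814, -0.00106073,  0.00167132,  0.00033151, -0.0002684 ,
       -0.00033059]), 'joint_torque': array([-5.16972541e-04, -4.40046859e+01, -1.76590347e+01,  6.30801916e-02,
        5.80654631e-02, -1.78460418e-04]), 'position': array([ 0.16232126, -0.60280447,  0.22156404]), 'tool_rot': array([ 9.91379249e-01,  1.31019225e-01,  5.85797348e-05, -1.06912678e-03]), 'ft_force': array([-0.26151373, -0.41082755,  0.43620835]), 'moment': array([-0.06921084, -0.01927389,  0.04994043]), 'grip_width': 0.08691906758441646}
scene {'fx': 435.1610374397783, 'fy': 435.1610374397783, 'cx': 276.1614252759563, 'cy': 212.85692948547165, 'k1': 0.04810359317967854, 'position': array([-0.15121371, -0.56814218,  0.45688518]), 'attitude': array([ 0.74614573, -0.41117739,  0.24761212, -0.46139782])}
top {'fx': 447.8523573911577, 'fy': 447.8523573911577, 'cx': 280.5932905729358, 'cy': 207.57316494621247, 'k1': 0.049397011900524625, 'position': array([ 0.43523468, -0.15770474,  1.06103973]), 'attitude': array([-0.70392165,  0.70963658, -0.01960783,  0.02292971])}
```

View pics/scene0.png

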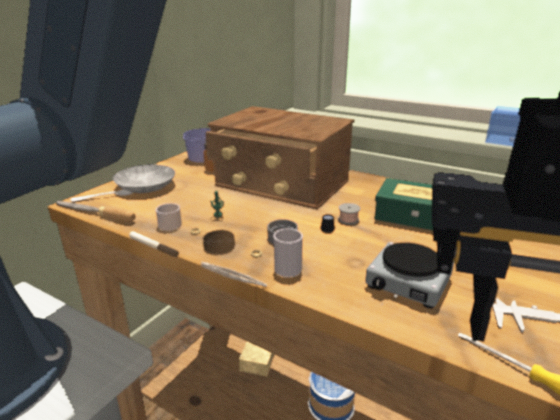

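View pics/top0.png

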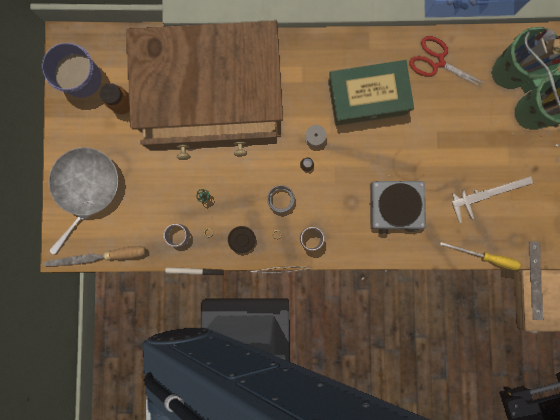

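The top view shows the tree at about (204,196), short flask (175,236), sprue base (241,239), collar (281,200), tall flask (312,239) and vibrator (400,205). I'll enlarge it to measure.

```bash
cat > h.py <<'E'
import numpy as np, cv2
from scipy.spatial.transform import Rotation as R
from scipy.optimize import least_squares
def K(c): return np.array([[c["fx"],0,c["cx"]],[0,c["fy"],c["cy"]],[0,0,1.]])
def px(c,P):
    P=np.atleast_2d(P); p=R.from_quat(c["attitude"]).inv().apply(P-c["position"])
    return cv2.projectPoints(p.reshape(-1,1,3),np.zeros(3),np.zeros(3),K(c),np.array([c["k1"],0,0,0.]))[0].reshape(-1,2)
def w(c,uv,z):
    n=cv2.undistortPoints(np.array(uv,float).reshape(-1,1,2),K(c),np.array([c["k1"],0,0,0.])).reshape(-1,2)
    d=R.from_quat(c["attitude"]).apply(np.c_[n,np.ones(len(n))])
    return c["position"]+d*((z-c["position"][2])/d[:,2])[:,None]
def circ(x,y,z,r,n=72):
    a=np.linspace(0,2*np.pi,n); return np.c_[x+r*np.cos(a),y+r*np.sin(a),np.full(n,z)]
def draw(img,c,rings,s,off):
    for x,y,z,r,col in rings:
        p=(px(c,circ(x,y,z,r))-off+0.5)*s-0.5
        cv2.polylines(img,[np.round(p).astype(int)],True,col,1,cv2.LINE_AA)
def crop(c,u0,v0,u1,v1,s):
    return cv2.resize(c["pixels"][v0:v1,u0:u1,::-1],None,fx=s,fy=s,interpolation=cv2.INTER_CUBIC)
def shift(o,P):  # world target TCP -> tool shift mm
    return R.from_quat(o["tool_rot"]).inv().apply(np.array(P)-o["position"])*1000
E
cat > look.py <<'E'
from h import *; from rig import robot
c=robot.camera("top")
g=[("tree",204,196,.06),("short",175.5,236,.042),("base",241,239.5,.02),("collar",281.5,200,.028),("tall",312.5,238.5,.072),("vib",402,205.5,.055)]
for n,u,v,z in g: print(n,w(c,[[u,v]],z).round(4))
cv2.imwrite("pics/topA.png",crop(c,150,170,350,270,4))
cv2.imwrite("pics/topB.png",crop(c,350,160,450,250,6))
E
python3 look.py
```

```text
tree [[0.523  0.0182 0.06  ]]
short [[0.434  0.0856 0.042 ]]
base [[ 0.4246 -0.0607  0.02  ]]
collar [[ 0.515  -0.1553  0.028 ]]
tall [[ 0.426 -0.223  0.072]]
vib [[ 0.4983 -0.4252  0.055 ]]
```

View pics/topA.png

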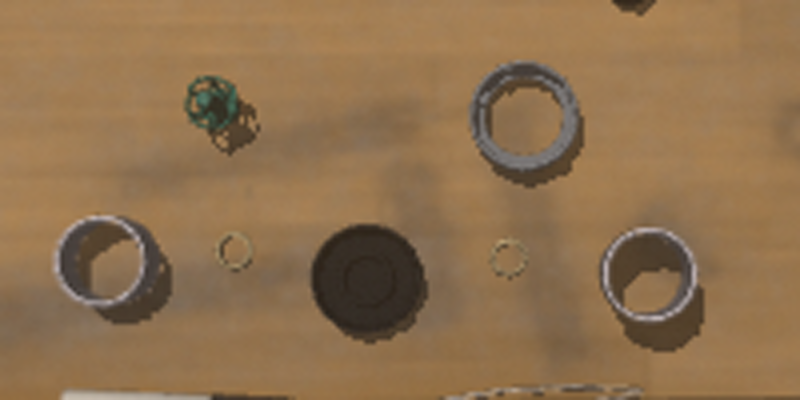

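View pics/topB.png

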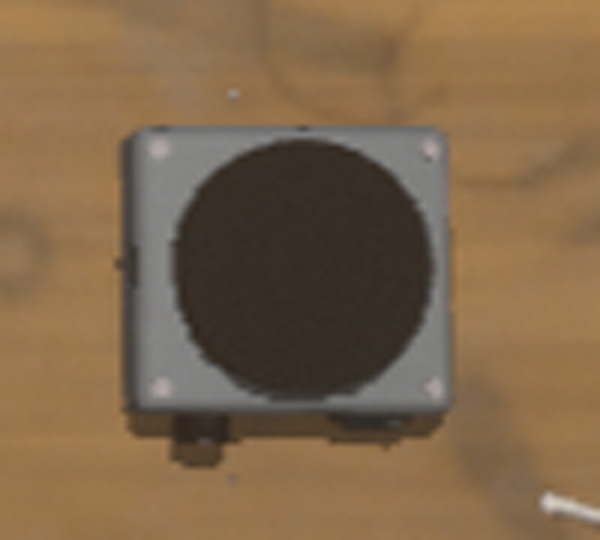

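```bash
cat > ov.py <<'E'
from h import *; from rig import robot
G=dict(tree=(205,195.5,.045),short=(174.9,234.8,.042),base=(241.6,239.6,.02),collar=(281,198.6,.028),tall=(311.75,238.4,.072),vib=(400,204.4,.055))
c=robot.camera("top"); s=robot.camera("scene")
rings=[];col=(0,0,255)
for n,(u,v,z) in G.items():
    x,y,_=w(c,[[u,v]],z)[0]; print(n,round(x,4),round(y,4))
    for zz,r in dict(tree=[(0,.009),(.045,.017),(.062,.005)],short=[(0,.026),(.042,.026)],base=[(0,.032),(.02,.032)],collar=[(0,.032),(.028,.032)],tall=[(0,.026),(.072,.026)],vib=[(.055,.048)])[n]:
        rings.append((x,y,zz,r,col if zz>0 else (0,255,0)))
im=crop(c,150,170,350,270,4);draw(im,c,rings,4,[150,170]);cv2.imwrite("pics/ovA.png",im)
im=crop(s,150,170,350,290,4);draw(im,s,rings,4,[150,170]);cv2.imwrite("pics/ovS.png",im)
im1=crop(c,350,160,450,250,4);draw(im1,c,rings,4,[350,160]);
im2=crop(s,350,230,450,320,4);draw(im2,s,rings,4,[350,230]);cv2.imwrite("pics/ovV.png",np.hstack([im1,im2]))
E
python3 ov.py
```

```text
tree 0.5254 0.0186
short 0.4368 0.087
base 0.4243 -0.0621
collar 0.5183 -0.1542
tall 0.4263 -0.2213
vib 0.5008 -0.4208
```

View pics/ovA.png

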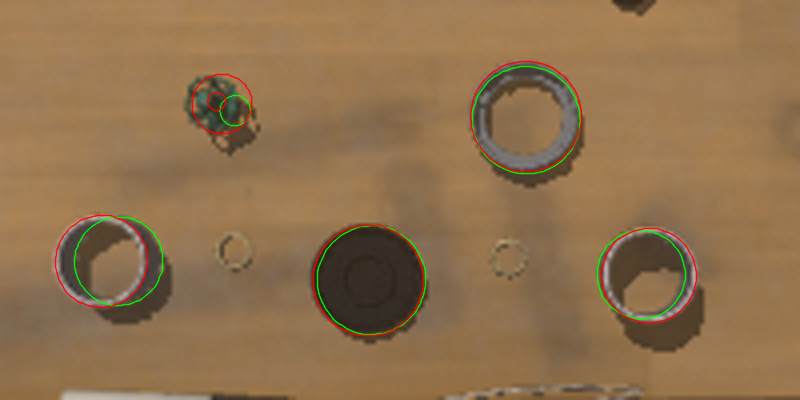

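View pics/ovS.png

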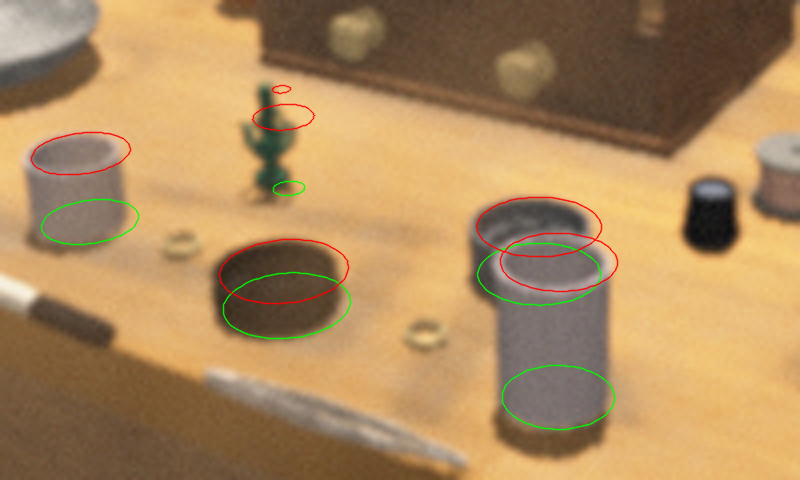

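View pics/ovV.png

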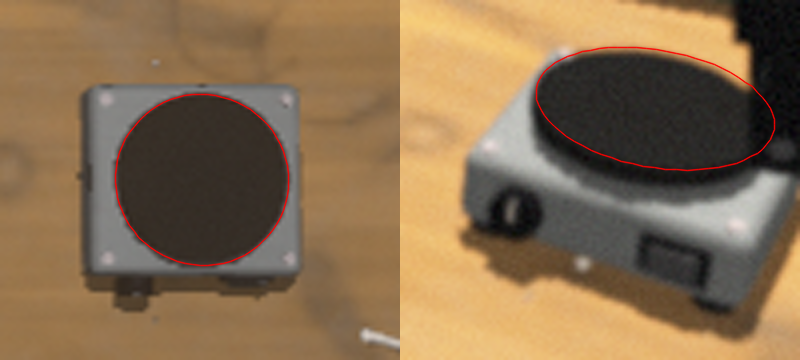

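The scene overlays sit about 1.5 px right of the objects, which fits the 2 mm calibration error, and my tree estimate is off. I'll check the scene camera against the known fingertip position and fit the tree again.

```bash
cat > o2.py <<'E'
from h import *; from rig import robot
c=robot.camera("top"); s=robot.camera("scene"); o=robot.get_obs()
im=crop(s,420,160,560,360,4)
Rt=R.from_quat(o["tool_rot"])
for y in(-.0585,-.0435,0,.0435,.0585):
  for x in (-.0095,.0095):
    q=px(s,o["position"]+Rt.apply([x,y,0]))[0]; print(y,x,q.round(1))
    cv2.circle(im,tuple(np.round((q-[420,160]+.5)*4).astype(int)),3,(0,0,255),-1)
cv2.imwrite("pics/tip.png",cv2.resize(im,None,fx=.75,fy=.75))
a=crop(c,190,180,220,210,12); b=crop(s,200,180,235,230,12)
for x,y in [(.523,.024)]:
  for cam,i,of in((c,a,[190,180]),(s,b,[200,180])):
    draw(i,cam,[(x,y,0,.009,(0,255,0)),(x,y,.062,.005,(0,0,255)),(x,y,.045,.005,(0,0,255)),(x,y,.025,.017,(255,0,0))],12,of)
b=b[:,:]; H=max(a.shape[0],b.shape[0]); z=np.zeros((H,a.shape[1]+b.shape[1],3),np.uint8); z[:a.shape[0],:a.shape[1]]=a; z[:b.shape[0],a.shape[1]:]=b
cv2.imwrite("pics/tree.png",z)
E
python3 o2.py
```

```text
-0.0585 -0.0095 [465.4 337. ]
-0.0585 0.0095 [463.7 320.7]
-0.0435 -0.0095 [487.5 341.4]
-0.0435 0.0095 [484.7 324.7]
0 -0.0095 [555.9 355.3]
0 0.0095 [549.5 337.1]
0.0435 -0.0095 [631.8 370.9]
0.0435 0.0095 [620.9 350.9]
0.0585 -0.0095 [660.  376.8]
0.0585 0.0095 [647.4 356.1]
```

View pics/tip.png

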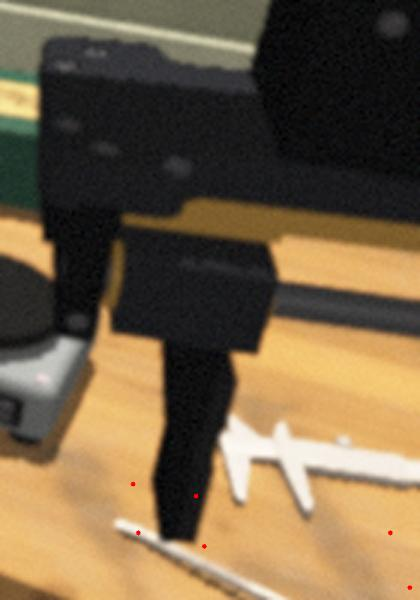

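View pics/tree.png

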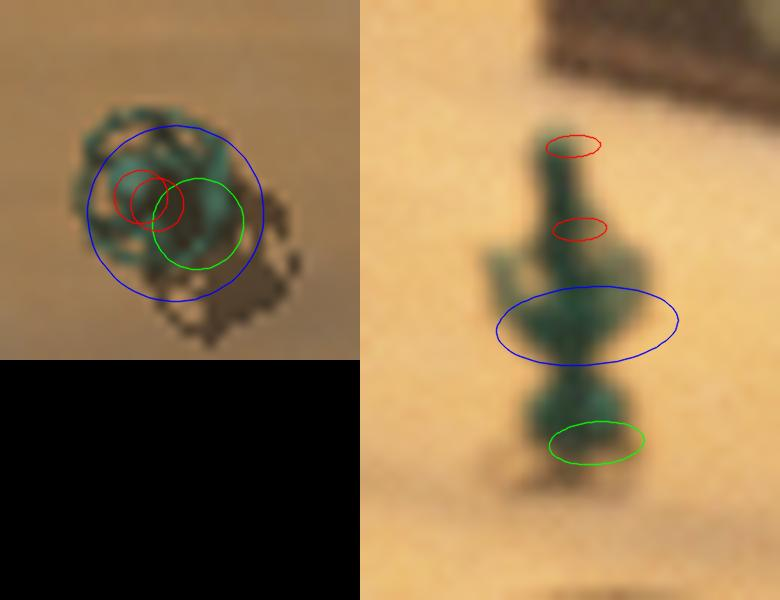

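```bash
sed -i 's/(.523,.024)/(.5265,.025)/; s/draw(i,cam/draw(i,cam/' o2.py; sed -i 's/s=robot.camera("scene")/s=robot.camera("scene"); s["cx"]-=1.5/' o2.py; python3 o2.py >/dev/null
python3 - <<'E'
from h import *; from rig import robot
o=robot.get_obs(); print(shift(o,[.4243,-.0621,.12]).round(1), R.from_quat(o["tool_rot"]).as_matrix().round(3))
E
```

```text
[ 393.6 -454.7  102.6] [[ 0.966  0.26  -0.   ]
 [ 0.26  -0.966  0.   ]
 [ 0.    -0.    -1.   ]]
```

View pics/tree.png

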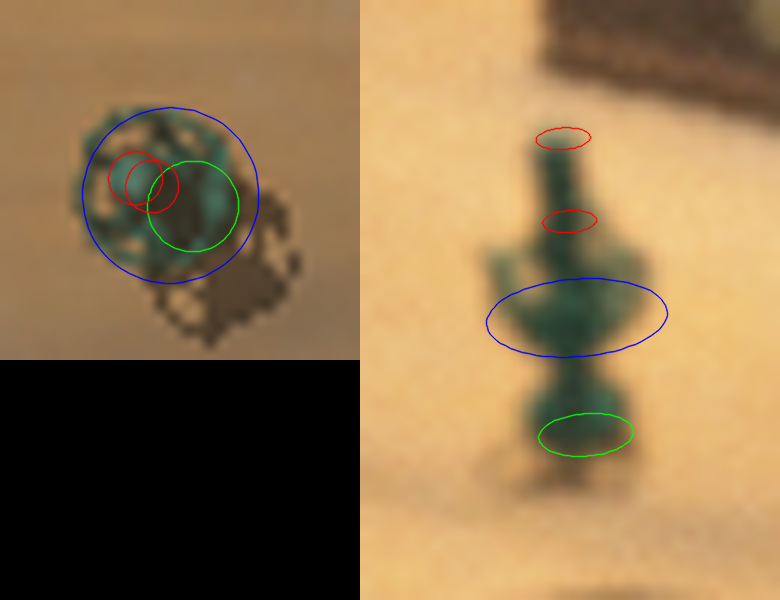

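The tree fits at about (0.527, 0.026) with a scene offset of −1.5 px. Next I move toward the base and square the tool to the world axes.

Emit:
carry_out --pt "45 -52 0 0 0 2 1" --pt "90 -104 0 0 0 5 1" --pt "135 -156 0 0 0 8 1" --pt "180 -208 0 0 0 11 1" --pt "225 -260 0 0 0 15 1" --pt "268 -310 20 0 0 15 1" --pt "310 -358 40 0 0 15 1" --pt "350 -404 60 0 0 15 1" --force 20

```text
time: 1.45
position: [0.3788, -0.1579, 0.1753]
tool_rot: [1.0, 0.0, 0.001, 0.001]
ft_force: [1.0, -0.5, -0.0]
grip_width: 0.087
```

```bash
cat > to.py <<'E'
import sys
from h import *; from rig import robot
o=robot.get_obs(); P=[float(a) for a in sys.argv[1:4]]
print("t",round(o["time"],2),"pos",o["position"].round(4),"w",round(o["grip_width"],4),"F",o["ft_force"].round(1))
Rm=R.from_quat(o["tool_rot"]); T=R.from_matrix(np.diag([1.,-1,-1]))
print("shift",shift(o,P).round(1),"rot",(Rm.inv()*T).as_rotvec(degrees=True).round(2))
E
python3 to.py .4243 -.0621 .1
```

```text
t 1.45 pos [ 0.3788 -0.1579  0.1753] w 0.087 F [ 1.  -0.5 -0. ]
shift [ 45.4 -95.9  75.2] rot [ 0.08 -0.13  0.02]
```

Emit:
carry_out --pt "20 -42 20 0 0 0 1" --pt "40 -84 45 0 0 0 1" --pt "45.5 -96 75 0 -0.1 0 1" --pt "45.5 -96 110 0 -0.1 0 1" --pt "45.5 -96 110 0 -0.1 0 1"

```text
time: 2.08
position: [0.4233, -0.0613, 0.0637]
tool_rot: [1.0, 0.001, -0.002, -0.0]
ft_force: [-0.2, 0.1, 0.7]
grip_width: 0.0871
```

```bash
python3 to.py .4243 -.0621 .004
python3 - <<'E'
from h import *; from rig import robot
s=robot.camera("scene");t=robot.camera("top")
cv2.imwrite("pics/b1.png",np.hstack([crop(s,150,170,250,270,4),crop(t,190,190,290,290,4)]))
E
```

```text
t 2.08 pos [ 0.4233 -0.0613  0.0637] w 0.0871 F [-0.2  0.1  0.7]
shift [ 1.3  0.9 59.7] rot [-0.03  0.24  0.06]
```

View pics/b1.png

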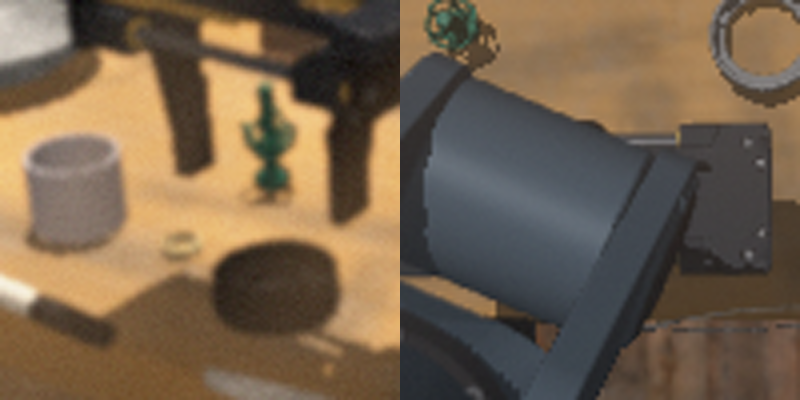

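The fingers straddle the base evenly in the scene view, so I'm descending and gripping.

Emit:
carry_out --pt "1 1 20 0 0.2 0 1" --pt "1 1 40 0 0.2 0 1" --pt "1 1 55 0 0.2 0 1" --pt "1 1 59 0 0.2 0 1" --pt "1 1 59 0 0.2 0 1" --pt "1 1 59 0 0.2 0 -1" --pt "1 1 59 0 0.2 0 -1" --pt "1 1 59 0 0.2 0 -1" --force 25

```text
time: 3.18
position: [0.4257, -0.0632, 0.007]
tool_rot: [1.0, -0.0, 0.002, 0.001]
ft_force: [-0.3, 2.2, 1.7]
grip_width: 0.0646
```

```bash
python3 to.py .424 -.0621 .16
```

```text
t 3.17 pos [ 0.4257 -0.0632  0.007 ] w 0.0646 F [-0.3  2.2  1.7]
shift [  -1.1   -0.9 -153.1] rot [ 0.08 -0.24 -0.01]
```

Emit:
carry_out --pt "0 0 0 0 0 0 -1" --pt "0 0 -2 0 0 0 -1" --pt "0 0 -20 0 0 0 -1" --pt "0 0 -60 0 0 0 -1" --pt "0 0 -110 0 0 0 -1" --pt "0 0 -153 0 0 0 -1" --pt "0 0 -153 0 0 0 -1" --pt "0 0 -153 0 0 0 -1"

```text
time: 4.18
position: [0.4242, -0.0627, 0.1593]
tool_rot: [1.0, -0.0, 0.001, 0.0]
ft_force: [-0.4, 0.7, -2.3]
grip_width: 0.0623
```

```bash
python3 to.py .5008 -.4208 .16
python3 - <<'E'
from h import *; from rig import robot
s=robot.camera("scene")
o=robot.get_obs();p=o["position"]
im=crop(s,150,80,290,220,5)
s["cx"]-=1.5
draw(im,s,[(p[0],p[1],p[2]-.004,.032,(0,255,0)),(p[0],p[1],p[2]+.013,.032,(0,0,255))],5,[150,80])
cv2.imwrite("pics/b2.png",im[:600])
E
```

```text
t 4.17 pos [ 0.4242 -0.0627  0.1593] w 0.0623 F [-0.4  0.7 -2.3]
shift [ 7.660e+01  3.581e+02 -1.000e-01] rot [ 0.05 -0.16 -0.  ]
```

View pics/b2.png

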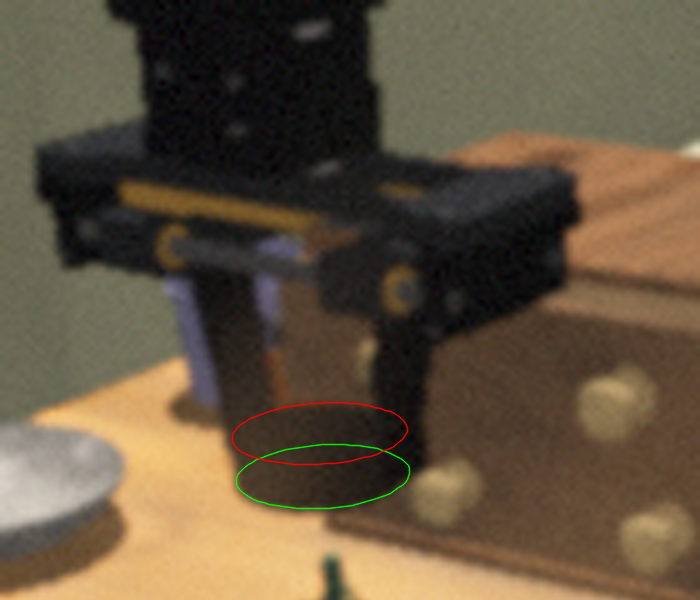

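The base is held level and centred, to within the outline fit. I'm carrying it to the vibrator.

Emit:
carry_out --pt "10 45 0 0 0 0 -1" --pt "22 100 0 0 0 0 -1" --pt "34 158 0 0 0 0 -1" --pt "46 216 0 0 0 0 -1" --pt "58 273 0 0 0 0 -1" --pt "70 325 0 0 0 0 -1" --pt "76.5 358 0 0 0 0 -1" --pt "76.5 358 0 0 0 0 -1"

```text
time: 5.22
position: [0.4996, -0.4229, 0.1556]
tool_rot: [1.0, -0.002, -0.0, -0.001]
ft_force: [-0.2, 1.2, -1.7]
grip_width: 0.0625
```

```bash
python3 to.py .5008 -.4208 .061
```

```text
t 5.22 pos [ 0.4996 -0.4229  0.1556] w 0.0625 F [-0.2  1.2 -1.7]
shift [ 1.3 -1.9 94.6] rot [-0.09  0.04 -0.17]
```

Emit:
carry_out --pt "1 -2 20 0 0 0 -1" --pt "1 -2 50 0 0 0 -1" --pt "1 -2 75 0 0 0 -1" --pt "1 -2 88 0 0 0 -1" --pt "1 -2 90 0 0 0 -1" --pt "1 -2 90 0 0 0 -1"

```text
time: 5.98
position: [0.5008, -0.4207, 0.0659]
tool_rot: [1.0, -0.001, -0.0, -0.001]
ft_force: [-0.7, 0.2, -2.1]
grip_width: 0.0626
```

```bash
python3 to.py .5008 -.4208 .061
python3 - <<'E'
from h import *; from rig import robot
s=robot.camera("scene")
im=crop(s,340,160,500,310,5)
cv2.imwrite("pics/b3.png",im[:600])
E
```

```text
t 5.97 pos [ 0.5008 -0.4207  0.0659] w 0.0626 F [-0.7  0.2 -2.1]
shift [0.  0.1 4.9] rot [-0.07  0.02 -0.16]
```

View pics/b3.png

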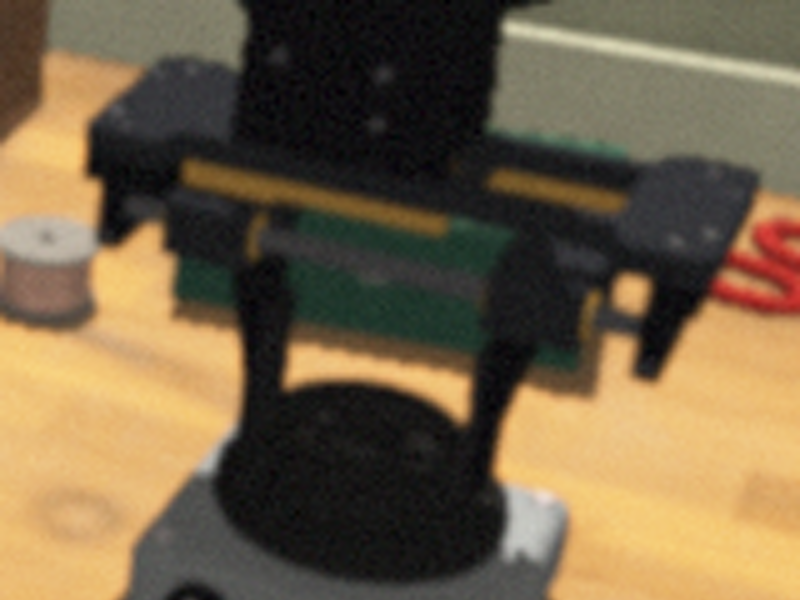

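Positioned over the table. I'm lowering slowly until contact.

Emit:
carry_out --pt "0 0 1 0 0 0 -1" --pt "0 0 2 0 0 0 -1" --pt "0 0 3 0 0 0 -1" --pt "0 0 4 0 0 0 -1" --pt "0 0 4 0 0 0 -1"

```text
time: 6.65
position: [0.5009, -0.421, 0.0623]
tool_rot: [1.0, -0.001, 0.0, -0.0]
ft_force: [-0.0, -0.8, -0.9]
grip_width: 0.0627
```

```bash
python3 to.py .5008 -.4208 .061
```

```text
t 6.65 pos [ 0.5009 -0.421   0.0623] w 0.0627 F [-0.  -0.8 -0.9]
shift [-0.1 -0.2  1.3] rot [-0.04 -0.01 -0.17]
```

Emit:
carry_out --pt "0 0 1 0 0 0 -1" --pt "0 0 1.5 0 0 0 -1" --pt "0 0 1 0 0 0 0.7" --pt "0 0 0 0 0 0 0.7" --pt "0 0 0 0 0 0 0.8" --pt "0 0 -10 0 0 0 1" --pt "0 0 -40 0 0 0 1" --pt "0 0 -80 0 0 0 1"

```text
time: 7.65
position: [0.5004, -0.4206, 0.1425]
tool_rot: [1.0, -0.002, -0.001, -0.001]
ft_force: [-0.6, 0.1, 0.6]
grip_width: 0.0865
```

```bash
python3 to.py .5275 .0262 .14
```

```text
t 7.65 pos [ 0.5004 -0.4206  0.1425] w 0.0865 F [-0.6  0.1  0.6]
shift [  25.8 -446.8    3.6] rot [-0.14  0.08 -0.17]
```

Emit:
carry_out --pt "2 -45 -5 0 0 0 1" --pt "5 -105 -10 0 0 0 1" --pt "9 -165 -10 0 0 0 1" --pt "13 -225 -10 0 0 0 1" --pt "17 -285 -5 0 0 0 1" --pt "21 -345 0 0 0 0 1" --pt "24 -405 4 0 0 0 1" --pt "26 -447 4 0 0 0 1"

```text
time: 8.65
position: [0.5275, 0.029, 0.14]
tool_rot: [1.0, -0.001, -0.001, -0.001]
ft_force: [0.1, -0.5, -0.0]
grip_width: 0.0871
```

```bash
python3 to.py .5275 .0262 .09
python3 - <<'E'
from h import *; from rig import robot
t=robot.camera("top"); s=robot.camera("scene")
im=crop(t,350,160,450,250,5);b=im.copy()
draw(b,t,[(.5008,-.4208,.075,.032,(0,0,255)),(.5008,-.4208,.071,.0165,(0,255,0))],5,[350,160])
cv2.imwrite("pics/b4.png",cv2.resize(np.hstack([im,b]),None,fx=.8,fy=.8))
cv2.imwrite("pics/b4s.png",crop(s,150,100,300,240,4))
E
```

```text
t 8.65 pos [0.5275 0.029  0.14  ] w 0.0871 F [ 0.1 -0.5 -0. ]
shift [ 0.1  2.9 50. ] rot [-0.15  0.06 -0.07]
```

View pics/b4.png

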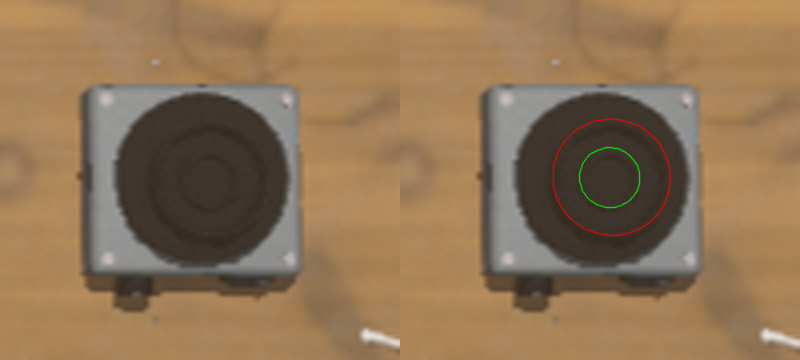

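View pics/b4s.png

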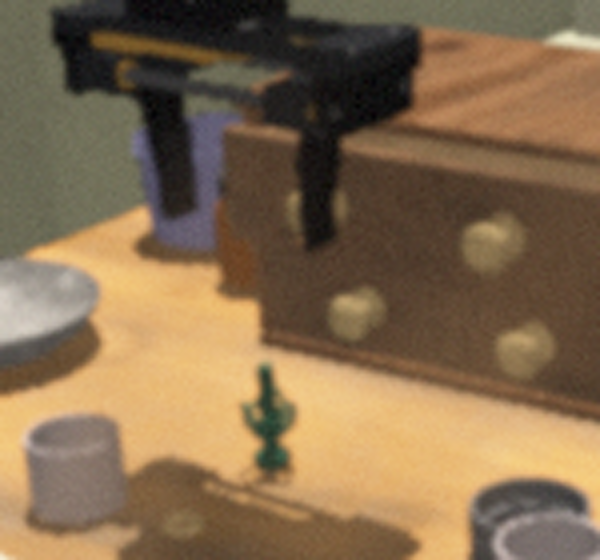

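```bash
cat > base.py <<'E'
from h import *; from rig import robot
import sys
x,y=float(sys.argv[1]),float(sys.argv[2])
t=robot.camera("top")
for i in range(5): t["pixels"]=t["pixels"] if i==0 else t["pixels"]
ims=np.mean([robot.camera("top")["pixels"].astype(float) for _ in range(4)],0)
t["pixels"]=np.clip(ims*3.2-70,0,255).astype(np.uint8)
im=crop(t,375,180,425,230,8);b=im.copy()
draw(b,t,[(x,y,.075,.032,(0,0,255)),(x,y,.075,.030,(0,0,255)),(x,y,.071,.0165,(0,255,0)),(x,y,.071,.013,(0,255,255)),(.5008,-.4208,.055,.048,(255,0,0))],8,[375,180])
cv2.imwrite("pics/"+sys.argv[3],np.hstack([im,b]))
E
python3 base.py .498 -.4208 b5.png
```

```text
(no output)
```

View pics/b5.png

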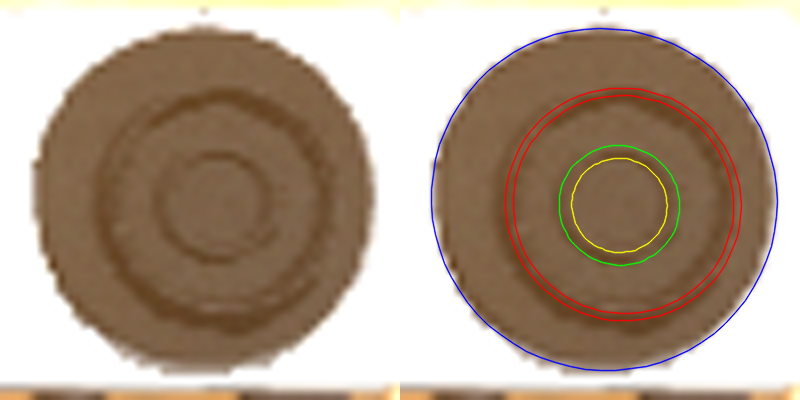

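The base sits flat, centred at roughly (0.497, −0.419) in the camera frame, about 4 mm from the table centre and within tolerance. I'm lowering to the tree trunk with the jaws half open.

Emit:
carry_out --pt "0 4 10 0 0 0 0.2" --pt "0 4 30 0 0 0 0.0" --pt "0 4 50 0 0 0 -0.2" --pt "0 4 60 0 0 0 -0.2" --pt "0 4 60 0 0 0 -0.2" --force 8

```text
time: 9.62
position: [0.5275, 0.0206, 0.079]
tool_rot: [1.0, -0.003, -0.001, -0.001]
ft_force: [0.5, 0.3, -0.2]
grip_width: 0.0448
```

```bash
python3 to.py .5275 .0247 .0495
python3 - <<'E'
from h import *; from rig import robot
s=robot.camera("scene"); o=robot.get_obs()
cv2.imwrite("pics/t1.png",crop(s,180,150,260,230,7))
E
```

```text
t 9.62 pos [0.5275 0.0206 0.079 ] w 0.0448 F [ 0.5  0.3 -0.2]
shift [ 0.  -4.  29.5] rot [-0.14  0.15 -0.32]
```

View pics/t1.png

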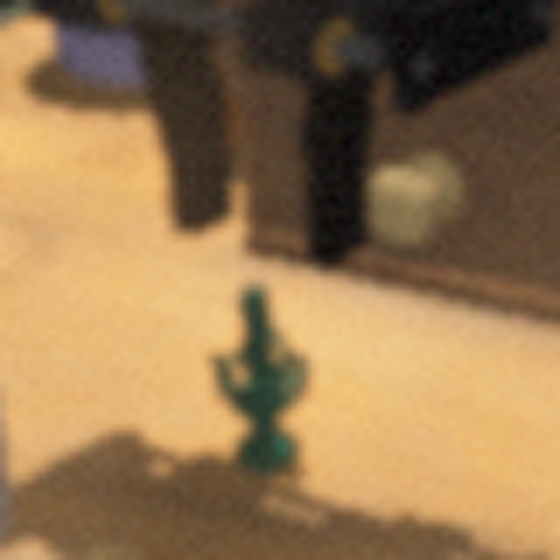

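Emit:
carry_out --pt "0 -4 8 0 0 0 -0.2" --pt "0 -4 20 0 0 0 -0.2" --pt "0 -4 29 0 0 0 -0.3" --pt "0 -4 31 0 0 0 -0.4" --pt "0 -4 31 0 0 0 -0.4"

```text
time: 10.3
position: [0.528, 0.0248, 0.0484]
tool_rot: [1.0, -0.003, -0.001, -0.001]
ft_force: [-0.3, -0.3, 0.7]
grip_width: 0.0268
```

```bash
python3 to.py .5275 .0247 .047
python3 - <<'E'
from h import *; from rig import robot
s=robot.camera("scene"); o=robot.get_obs()
cv2.imwrite("pics/t2.png",crop(s,180,150,260,230,7))
E
```

```text
t 10.3 pos [0.528  0.0248 0.0484] w 0.0268 F [-0.3 -0.3  0.7]
shift [-0.5  0.1  1.4] rot [-0.12  0.09 -0.3 ]
```

View pics/t2.png

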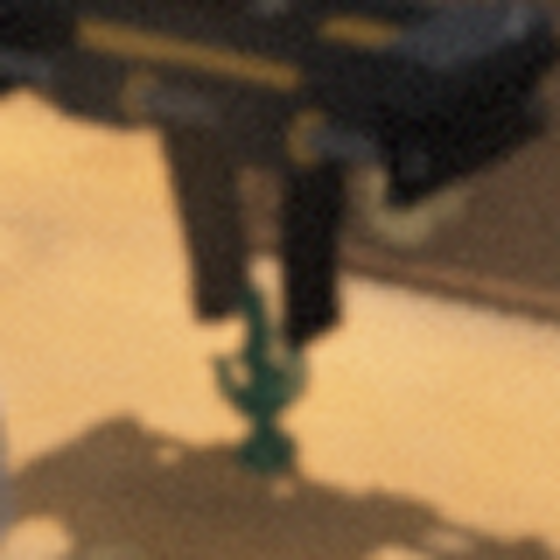

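The trunk is between the fingers and looks slightly nearer the +y one. I'm shifting 1 mm that way and closing gently.

Emit:
carry_out --pt "0 -1 0 0 0 0 -0.5" --pt "0 -1 0 0 0 0 -0.7" --pt "0 -1 0 0 0 0 -1" --pt "0 -1 0 0 0 0 -1" --pt "0 -1 0 0 0 0 -1" --force 10

```text
time: 10.98
position: [0.5283, 0.0258, 0.0488]
tool_rot: [1.0, -0.003, -0.0, -0.001]
ft_force: [-0.4, 0.1, 1.8]
grip_width: 0.0087
```

```bash
python3 to.py .5275 .0247 .15
python3 - <<'E'
from h import *; from rig import robot
s=robot.camera("scene"); o=robot.get_obs()
cv2.imwrite("pics/t3.png",crop(s,180,150,260,230,7))
E
```

```text
t 10.97 pos [0.5283 0.0258 0.0488] w 0.0087 F [-0.4  0.1  1.8]
shift [  -0.8    0.9 -101.2] rot [-0.12  0.04 -0.31]
```

View pics/t3.png

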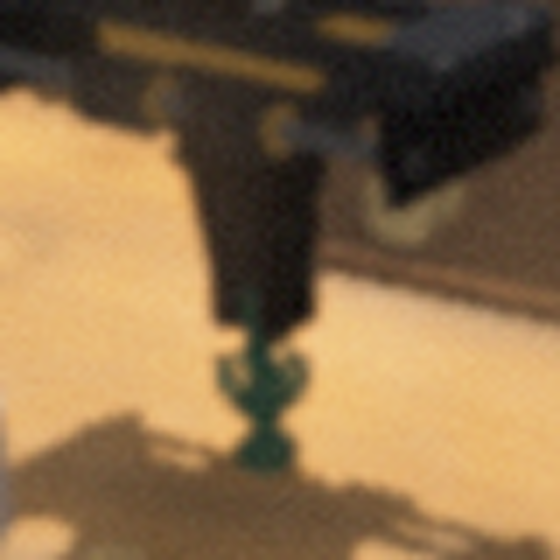

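Emit:
carry_out --pt "0 0 -2 0 0 0 -1" --pt "0 0 -15 0 0 0 -1" --pt "0 0 -45 0 0 0 -1" --pt "0 0 -85 0 0 0 -1" --pt "0 0 -115 0 0 0 -1" --pt "0 0 -120 0 0 0 -1" --pt "0 0 -120 0 0 0 -1"

```text
time: 11.9
position: [0.528, 0.0256, 0.1689]
tool_rot: [1.0, -0.003, -0.0, -0.001]
ft_force: [0.5, -0.2, -1.4]
grip_width: 0.0086
```

```bash
python3 to.py .4982 -.421 .168
python3 - <<'E'
from h import *; from rig import robot
s=robot.camera("scene"); o=robot.get_obs();p=o["position"]
im=crop(s,180,80,280,180,6)
s["cx"]-=1.5
b=im.copy()
x=p[0]-.001;y=p[1]
draw(b,s,[(x,y,p[2]-.0485,.009,(0,255,0)),(x,y,p[2]-.048+.045,.005,(0,0,255)),(x,y,p[2]-.048+.025,.017,(255,0,0))],6,[180,80])
cv2.imwrite("pics/t4.png",np.hstack([im[:,:390],b[:,:390]]))
E
```

```text
t 11.9 pos [0.528  0.0256 0.1689] w 0.0086 F [ 0.5 -0.2 -1.4]
shift [-27.5 446.7  -0. ] rot [-0.12  0.04 -0.3 ]
```

View pics/t4.png

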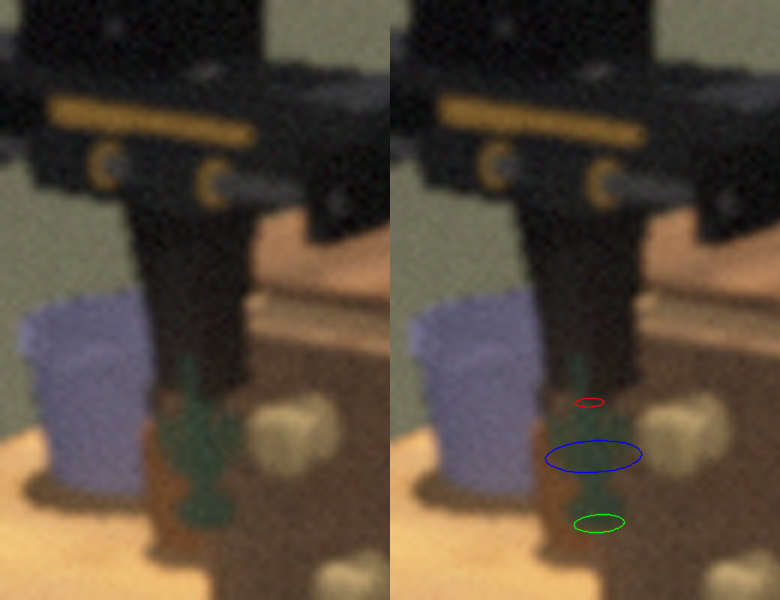

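The tree is held upright. I'm carrying it to above the base.

Emit:
carry_out --pt "-2 35 0 0 0 0 -1" --pt "-5 90 0 0 0 0 -1" --pt "-9 150 0 0 0 0 -1" --pt "-13 210 0 0 0 0 -1" --pt "-17 270 0 0 0 0 -1" --pt "-21 330 0 0 0 0 -1" --pt "-26 390 0 0 0 0 -1" --pt "-29 440 0 0 0 -0.3 -1"

```text
time: 12.95
position: [0.4949, -0.416, 0.1649]
tool_rot: [1.0, -0.001, -0.002, -0.002]
ft_force: [0.9, 0.6, -0.5]
grip_width: 0.0085
```

```bash
python3 to.py .4984 -.4207 .14
```

```text
t 12.95 pos [ 0.4949 -0.416   0.1649] w 0.0085 F [ 0.9  0.6 -0.5]
shift [ 3.6  4.9 24.9] rot [-0.28  0.26 -0.08]
```

Emit:
carry_out --pt "3.5 3 0 0 0 0 -1" --pt "3.5 3 10 0 0 0 -1" --pt "3.5 3 25 0 0.1 0 -1" --pt "3.5 3 33 0 0.1 0 -1" --pt "3.5 3 33 0 0.1 0 -1" --pt "3.5 3 33 0 0.1 0 -1"

```text
time: 13.7
position: [0.4986, -0.4186, 0.1322]
tool_rot: [1.0, -0.0, -0.001, -0.002]
ft_force: [-0.3, 0.6, -0.5]
grip_width: 0.0085
```

```bash
python3 to.py .4984 -.4207 .112
cat > sc.py <<'E'
from h import *; from rig import robot
import sys
f=sys.argv[1]; u0,v0,u1,v1,k=map(int,sys.argv[2:7]); g=float(sys.argv[7]) if len(sys.argv)>7 else 1
n=sys.argv[8] if len(sys.argv)>8 else "scene"
s=robot.camera(n); m=np.mean([s["pixels"].astype(float)]+[robot.camera(n)["pixels"].astype(float) for _ in range(3)],0)
s["pixels"]=np.clip(m*g,0,255).astype(np.uint8)
cv2.imwrite("pics/"+f,crop(s,u0,v0,u1,v1,k))
E
python3 sc.py t5.png 360 180 480 300 5 3
```

```text
t 13.7 pos [ 0.4986 -0.4186  0.1322] w 0.0085 F [-0.3  0.6 -0.5]
shift [-0.2  2.2 20.2] rot [-0.26  0.14 -0.04]
```

View pics/t5.png

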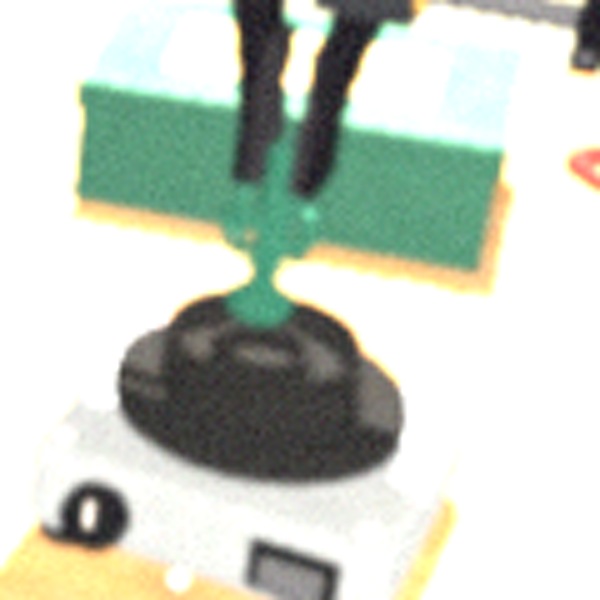

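Run:
```python
from h import *; from rig import robot
s=robot.camera("scene"); s["cx"]-=1.5
for z in (.146,.129,.084,.071,.063): print(z,((px(s,[.4986,-.4186,z])[0]-[360,180]+.5)*5).round())
for d in ([.003,0,0],[0,.003,0]): print(((px(s,np.array([.4986,-.4186,.071])+d)[0]-[360,180]+.5)*5).round())
```

```text
0.146 [287. 141.]
0.129 [280. 188.]
0.084 [262. 308.]
0.071 [256. 342.]
0.063 [253. 362.]
[259. 338.]
[248. 339.]
```

```bash
cat > fit.py <<'E'
from h import *; from rig import robot
import sys
x,y=float(sys.argv[1]),float(sys.argv[2])
s=robot.camera("scene")
m=np.mean([s["pixels"].astype(float)]+[robot.camera("scene")["pixels"].astype(float) for _ in range(7)],0)
s["pixels"]=np.clip(m*5-40,0,255).astype(np.uint8)
s["cx"]-=1.5
im=crop(s,380,230,445,285,12); b=im.copy()
draw(b,s,[(x,y,.075,.032,(0,0,255)),(x,y,.075,.030,(0,0,255)),(x,y,.071,.0165,(0,255,0)),(x,y,.071,.013,(0,255,255)),(x,y,.063,.013,(255,255,0)),(x,y,.055,.032,(255,0,0))],12,[380,230])
draw(b,s,[(.5008,-.4208,.055,.048,(255,0,255))],12,[380,230])
cv2.imwrite("pics/"+sys.argv[3],cv2.resize(np.hstack([im,b]),None,fx=.51,fy=.51,interpolation=cv2.INTER_AREA))
E
python3 fit.py .497 -.4205 f1.png
```

```text
(no output)
```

View pics/f1.png

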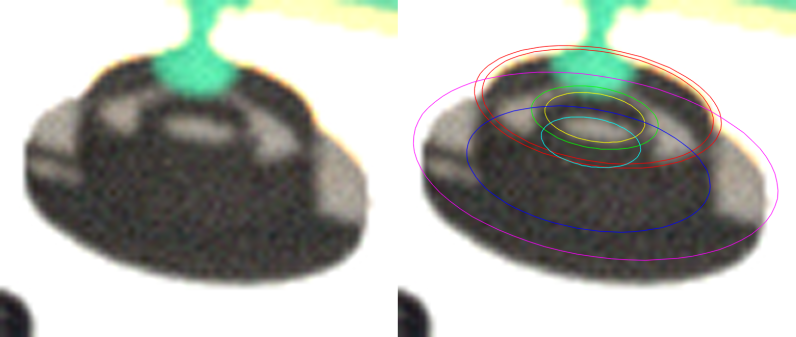

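From the scene fit the foot is about 1–2 mm to +y of the hole and x agrees. I'm correcting and lowering.

Emit:
carry_out --pt "0 2 0 0 0 0 -1" --pt "0 2 4 0 0 0 -1" --pt "0 2 8 0 0 0 -1" --pt "0 2 11 0 0 0 -1" --pt "0 2 14 0 0 0 -1" --pt "0 2 16 0 0 0 -1" --pt "0 2 16 0 0 0 -1"

```text
time: 15.22
position: [0.4983, -0.4208, 0.1158]
tool_rot: [1.0, -0.001, -0.001, -0.002]
ft_force: [0.9, 0.2, -0.7]
grip_width: 0.009
```

```bash
python3 to.py .4984 -.4207 .112
python3 fit.py .497 -.4205 f2.png
```

```text
t 15.22 pos [ 0.4983 -0.4208  0.1158] w 0.009 F [ 0.9  0.2 -0.7]
shift [ 0.1 -0.1  3.8] rot [-0.27  0.14 -0.08]
```

View pics/f2.png

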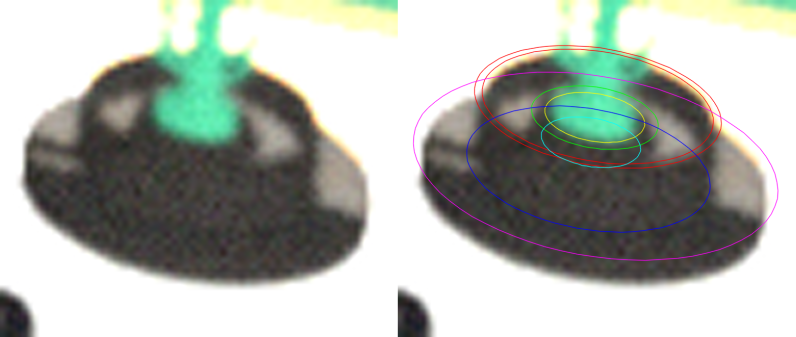

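Emit:
carry_out --pt "0 0 1 0 0 0 -1" --pt "0 0 2 0 0 0 -1" --pt "0 0 3 0 0 0 -1" --pt "0 0 3.5 0 0 0 -1" --pt "0 0 3.5 0 0 0 -1"

```text
time: 16.25
position: [0.4982, -0.4208, 0.1124]
tool_rot: [1.0, -0.001, -0.001, -0.002]
ft_force: [0.5, -1.0, -0.2]
grip_width: 0.0086
```

```bash
python3 to.py .4984 -.4207 .112
python3 fit.py .497 -.4205 f3.png
```

```text
t 16.25 pos [ 0.4982 -0.4208  0.1124] w 0.0086 F [ 0.5 -1.  -0.2]
shift [ 0.2 -0.1  0.4] rot [-0.27  0.15 -0.08]
```

View pics/f3.png

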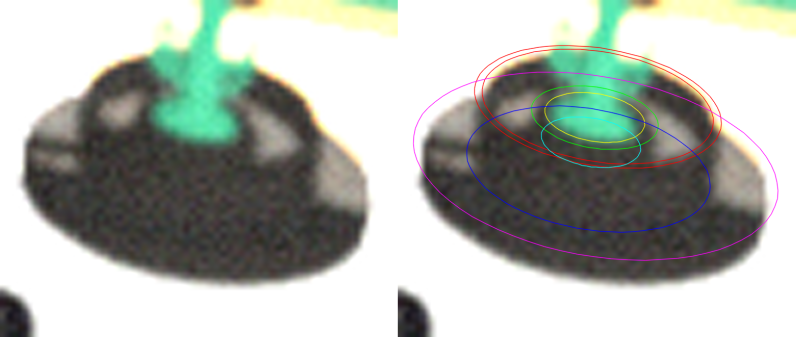

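The foot's lower edge is now cut off by the boss rim, so it is in the hole. I'm lowering the last millimetre and then releasing.

Emit:
carry_out --pt "0 0 0.7 0 0 0 -1" --pt "0 0 1.5 0 0 0 -1" --pt "0 0 1.5 0 0 0 -1"

```text
time: 17.02
position: [0.4987, -0.4211, 0.1118]
tool_rot: [1.0, -0.001, -0.001, -0.002]
ft_force: [0.3, -0.4, 3.9]
grip_width: 0.009
```

Emit:
carry_out --pt "0 0 0 0 0 0 -0.8" --pt "0 0 0 0 0 0 -0.6" --pt "0 0 0 0 0 0 -0.3" --pt "0 0 0 0 0 0 -0.2"

```text
time: 17.52
position: [0.4982, -0.4209, 0.1113]
tool_rot: [1.0, -0.001, -0.001, -0.002]
ft_force: [-0.0, 0.1, 0.4]
grip_width: 0.029
```

```bash
python3 to.py .4984 -.4207 .112
python3 sc.py t6.png 360 180 480 300 5 3
```

```text
t 17.52 pos [ 0.4982 -0.4209  0.1113] w 0.029 F [-0.   0.1  0.4]
shift [ 0.2 -0.2 -0.7] rot [-0.27  0.14 -0.08]
```

View pics/t6.png

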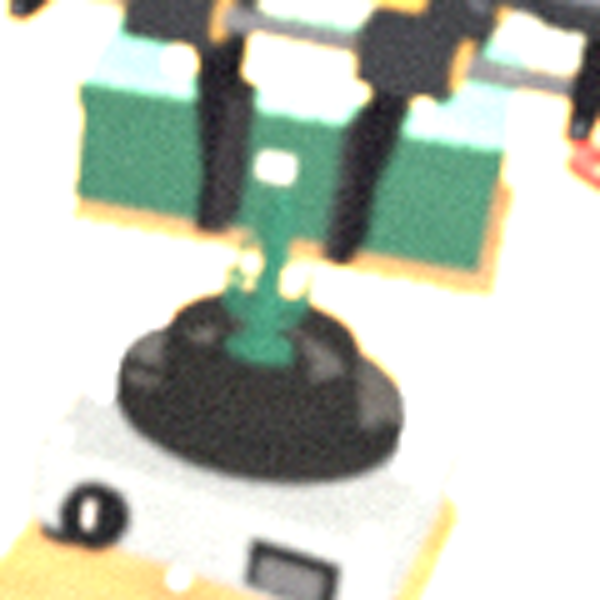

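The tree stands upright in the base. I'm retreating and going to the tall flask.

Emit:
carry_out --pt "0 0 -15 0 0 0 -0.2" --pt "0 0 -45 0 0 0 0.2" --pt "0 0 -75 0 0 0 0.6" --pt "-15 -45 -75 0 0 0 1" --pt "-34 -95 -75 0 0 0 1" --pt "-52 -145 -70 0 0 0 1" --pt "-68 -188 -40 0 0 0 1" --pt "-71 -199 -25 0 0 0 1"

```text
time: 18.73
position: [0.4257, -0.2185, 0.1377]
tool_rot: [1.0, 0.0, -0.002, -0.003]
ft_force: [-0.8, -0.5, 0.6]
grip_width: 0.086
```

```bash
python3 to.py .4270 -.2225 .1
python3 base.py .497 -.4195 b6.png
```

```text
t 18.73 pos [ 0.4257 -0.2185  0.1377] w 0.086 F [-0.8 -0.5  0.6]
shift [ 1.4  4.2 37.7] rot [-0.35  0.24  0.03]
```

View pics/b6.png

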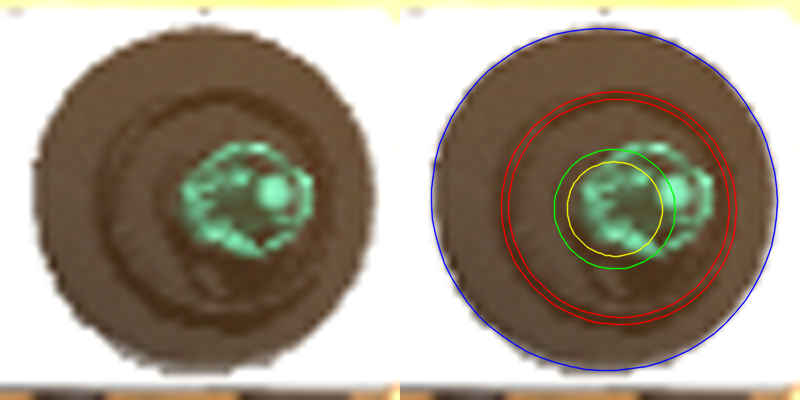

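Run:
```python
from h import *; from rig import robot
t=robot.camera("top")
f=lambda X,Y,z: w(t,[[375+(X+.5)/8-.5,180+(Y+.5)/8-.5]],z)[0].round(4)
print("trunk",f(274,191,.125),"rings",f(247,200,.085),"base ring",f(214,209.5,.065),"boss",f(213,207,.069))
```

```text
trunk [ 0.4981 -0.4208  0.125 ] rings [ 0.4984 -0.4247  0.085 ] base ring [ 0.4971 -0.421   0.065 ] boss [ 0.4975 -0.4197  0.069 ]
```

The tree is within about 1 mm of the base centre. I'm descending on the tall flask.

Emit:
carry_out --pt "1 3 20 0 0 0 1" --pt "1 3 50 0 0 0 1" --pt "1 3 80 0 0 0 1" --pt "1 3 100 0 0.2 0 1" --pt "1 3 102 0 0.2 0 1" --pt "1 3 102 0 0.2 0 1" --force 20

```text
time: 19.77
position: [0.4311, -0.2277, 0.0373]
tool_rot: [1.0, -0.001, 0.003, -0.0]
ft_force: [-1.1, 0.6, -0.4]
grip_width: 0.0871
```

```bash
python3 to.py .4268 -.222 .036; python3 sc.py k1.png 240 160 360 280 5 1.3
```

```text
t 19.77 pos [ 0.4311 -0.2277  0.0373] w 0.0871 F [-1.1  0.6 -0.4]
shift [-4.4 -5.7  1.3] rot [-0.02 -0.33 -0.14]
```

View pics/k1.png

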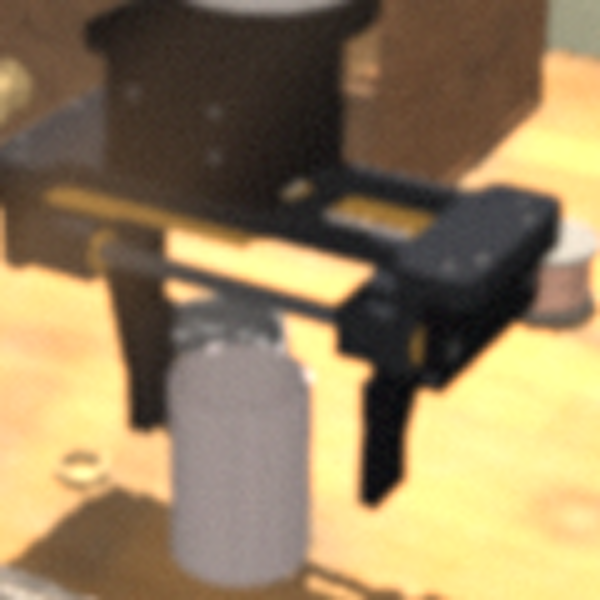

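Emit:
carry_out --pt "-4 -5 1 0 -0.2 0 1" --pt "-4 -5 1 0 -0.2 0 1" --pt "-4 -5 1 0 -0.2 0 1" --pt "-4 -5 1 0 -0.2 0 1"

```text
time: 20.48
position: [0.4271, -0.2223, 0.0366]
tool_rot: [1.0, -0.001, 0.001, 0.0]
ft_force: [-0.1, -0.2, -0.2]
grip_width: 0.0868
```

```bash
python3 to.py .4268 -.222 .036
```

```text
t 20.48 pos [ 0.4271 -0.2223  0.0366] w 0.0868 F [-0.1 -0.2 -0.2]
shift [-0.3 -0.3  0.6] rot [ 0.   -0.16 -0.11]
```

Emit:
carry_out --pt "0 0 0 0 0 0 0.6" --pt "0 0 0 0 0 0 0.4" --pt "0 0 0 0 0 0 0.3" --pt "0 0 0 0 0 0 0.2" --pt "0 0 0 0 0 0 0" --pt "0 0 0 0 0 0 -1" --pt "0 0 0 0 0 0 -1"

```text
time: 21.35
position: [0.427, -0.2222, 0.0366]
tool_rot: [1.0, -0.001, 0.001, -0.0]
ft_force: [0.4, 0.1, -0.1]
grip_width: 0.0517
```

```bash
python3 to.py .4268 -.222 .036; python3 sc.py k2.png 240 160 360 280 5 1.3
```

```text
t 21.35 pos [ 0.427  -0.2222  0.0366] w 0.0517 F [ 0.4  0.1 -0.1]
shift [-0.2 -0.2  0.6] rot [-0.01 -0.15 -0.11]
```

View pics/k2.png

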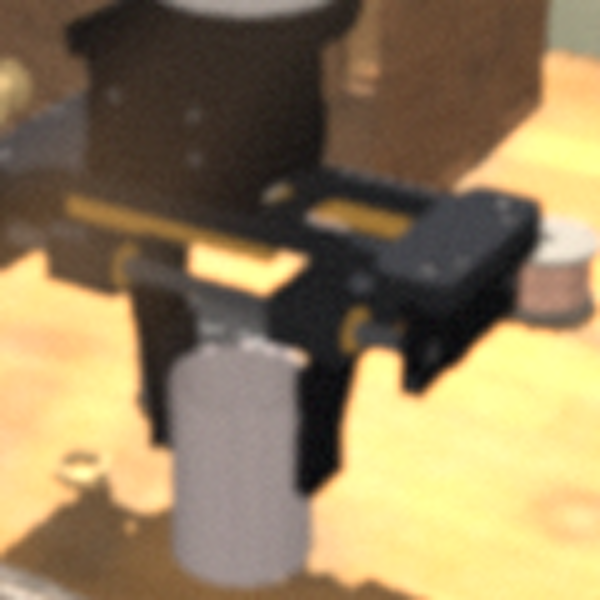

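Emit:
carry_out --pt "0 0 -5 0 0 0 -1" --pt "0 0 -40 0 0 0 -1" --pt "0 0 -90 0 0 0 -1" --pt "0 0 -140 0 0 0 -1" --pt "10 30 -150 0 0 0 -1" --pt "28 80 -150 0 0 0 -1" --pt "45 130 -150 0 0 0 -1" --pt "60 170 -150 0 0 0 -1"

```text
time: 22.55
position: [0.4865, -0.3942, 0.1868]
tool_rot: [1.0, -0.001, 0.001, 0.0]
ft_force: [0.4, 0.6, -1.4]
grip_width: 0.0517
```

```bash
python3 to.py .4978 -.421 .17
```

```text
t 22.55 pos [ 0.4865 -0.3942  0.1868] w 0.0517 F [ 0.4  0.6 -1.4]
shift [11.3 26.7 16.9] rot [ 0.02 -0.16 -0.15]
```

Emit:
carry_out --pt "6 14 0 0 0 0 -1" --pt "11 26 5 0 0 0 -1" --pt "11 26.5 14 0 0 0 -1" --pt "11 26.5 15 0 0 0 -1" --pt "11 26.5 15 0 0 0 -1" --pt "11 26.5 15 0 0 0 -1"

```text
time: 23.3
position: [0.4976, -0.4203, 0.1722]
tool_rot: [1.0, -0.001, 0.001, 0.0]
ft_force: [0.3, 0.2, -0.6]
grip_width: 0.0518
```

```bash
python3 to.py .4978 -.421 .17;  python3 sc.py k3.png 350 150 490 310 4 2
python3 - <<'E'
from h import *; from rig import robot
s=robot.camera("scene"); s["cx"]-=1.5; o=robot.get_obs(); p=o["position"]
x,y=p[0]-.0007,p[1]
im=cv2.imread("pics/k3.png"); b=im.copy()
draw(b,s,[(x,y,p[2]-.0366,.026,(0,0,255)),(x,y,p[2]+.0354,.026,(0,0,255)),(.4971,-.421,.125,.005,(255,0,0))],4,[350,150])
cv2.imwrite("pics/k3b.png",np.hstack([im[:,60:440],b[:,60:440]]))
E
```

```text
t 23.3 pos [ 0.4976 -0.4203  0.1722] w 0.0518 F [ 0.3  0.2 -0.6]
shift [0.2 0.7 2.2] rot [ 0.03 -0.17 -0.12]
```

View pics/k3b.png

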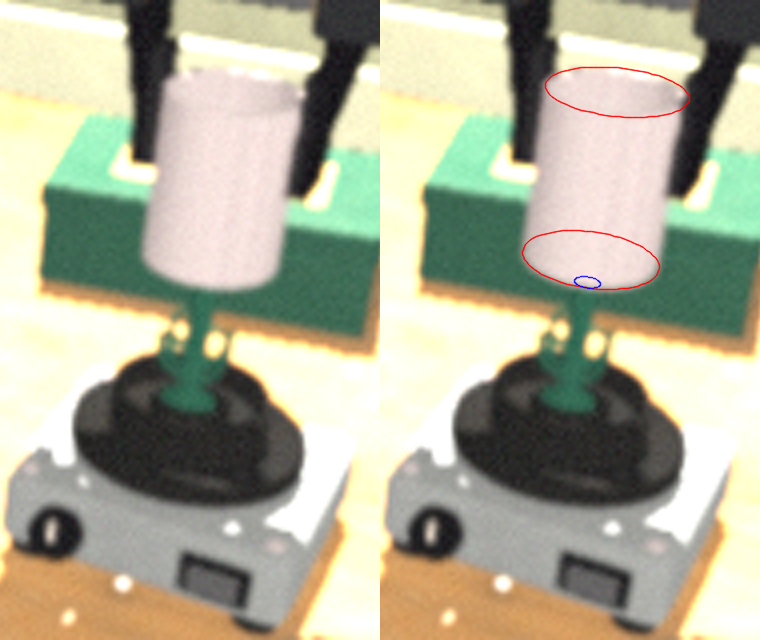

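The held flask matches its predicted outline and hangs over the tree. I'm lowering straight over it to just above the lip.

Emit:
carry_out --pt "0.2 1 4 0 0 0 -1" --pt "0.2 1 14 0 0 0 -1" --pt "0.2 1 26 0 0 0 -1" --pt "0.2 1 38 0 0 0 -1" --pt "0.2 1 50 0 0 0 -1" --pt "0.2 1 57 0 0 0 -1" --pt "0.2 1 57 0 0 0 -1" --pt "0.2 1 57 0 0 0 -1"

```text
time: 24.55
position: [0.4983, -0.4221, 0.1156]
tool_rot: [1.0, -0.001, 0.002, 0.001]
ft_force: [0.8, -0.4, -1.8]
grip_width: 0.0519
```

```bash
python3 to.py .4978 -.421 .0996;  python3 sc.py k4.png 370 190 460 290 6 4
```

```text
t 24.55 pos [ 0.4983 -0.4221  0.1156] w 0.0519 F [ 0.8 -0.4 -1.8]
shift [-0.5 -1.1 16. ] rot [ 0.08 -0.21 -0.14]
```

View pics/k4.png

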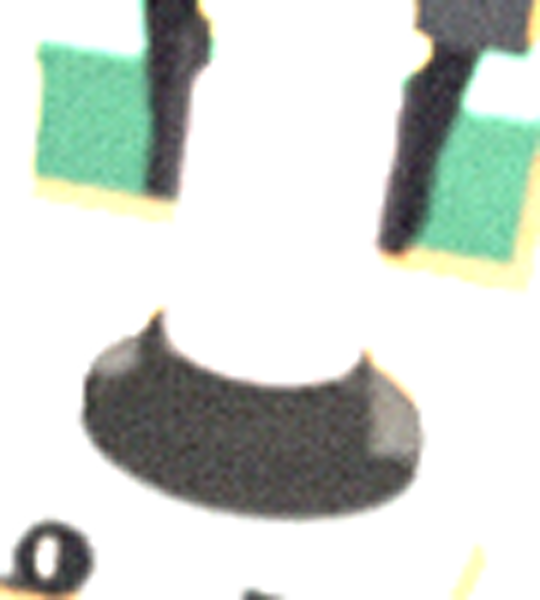

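The flask bottom is centred in the lip, with side gaps of about 18 and 15 px. I'm lowering in.

Emit:
carry_out --pt "-0.4 -0.7 3 0 0 0 -1" --pt "-0.4 -0.7 6 0 0 0 -1" --pt "-0.4 -0.7 9 0 0 0 -1" --pt "-0.4 -0.7 11 0 0 0 -1" --pt "-0.4 -0.7 13 0 0 0 -1" --pt "-0.4 -0.7 14 0 0 0 -1" --pt "-0.4 -0.7 14 0 0 0 -1"

```text
time: 25.62
position: [0.4978, -0.4213, 0.1016]
tool_rot: [1.0, -0.001, 0.002, 0.001]
ft_force: [0.3, -0.4, -1.0]
grip_width: 0.0517
```

```bash
python3 to.py .4978 -.421 .0996
```

```text
t 25.62 pos [ 0.4978 -0.4213  0.1016] w 0.0517 F [ 0.3 -0.4 -1. ]
shift [-0.  -0.3  2. ] rot [ 0.08 -0.21 -0.14]
```

No contact so far and 2 mm remain, so the flask has passed into the lip.

Emit:
carry_out --pt "0 0 1 0 0 0 -1" --pt "0 0 2 0 0 0 -1" --pt "0 0 2.5 0 0 0 -1" --pt "0 0 2.5 0 0 0 -1"

```text
time: 26.12
position: [0.4979, -0.4214, 0.0996]
tool_rot: [1.0, -0.001, 0.002, 0.001]
ft_force: [-0.7, 1.0, 2.4]
grip_width: 0.0516
```

```bash
python3 to.py .4978 -.421 .0996;  python3 sc.py k5.png 370 190 460 290 6 2.5
```

```text
t 26.12 pos [ 0.4979 -0.4214  0.0996] w 0.0516 F [-0.7  1.   2.4]
shift [-0.1 -0.4  0. ] rot [ 0.1  -0.23 -0.15]
```

View pics/k5.png

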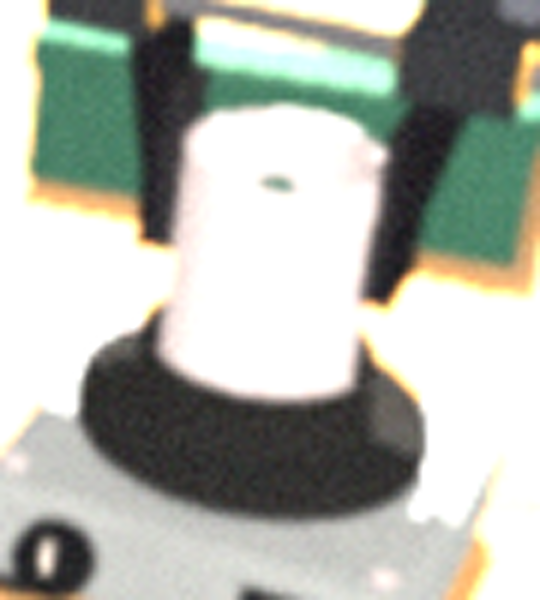

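The flask is seated: contact came at the predicted height of 0.0996. I'm releasing, retreating and heading to the collar.

Emit:
carry_out --pt "0 0 0 0 0 0 0.4" --pt "0 0 0 0 0 0 0.6" --pt "0 0 0 0 0 0 0.9" --pt "0 0 -10 0 0 0 1" --pt "0 0 -40 0 0 0 1" --pt "0 0 -80 0 0 0 1" --pt "5 -50 -80 0 0 0 1" --pt "8 -110 -80 0 0 0 1"

```text
time: 27.32
position: [0.5066, -0.3118, 0.181]
tool_rot: [1.0, -0.002, 0.004, 0.002]
ft_force: [1.2, 0.5, -0.5]
grip_width: 0.0866
```

```bash
python3 to.py .5185 -.1545 .1
```

```text
t 27.32 pos [ 0.5066 -0.3118  0.181 ] w 0.0866 F [ 1.2  0.5 -0.5]
shift [  10.5 -157.7   80.4] rot [ 0.24 -0.4  -0.28]
```

Emit:
carry_out --pt "3 -50 0 0 0 0 1" --pt "6 -105 20 0 0 0 1" --pt "10 -150 50 0 -0.2 0 1" --pt "10.5 -158 80 0 -0.4 -0.2 1" --pt "10.5 -158 100 0 -0.4 -0.2 1" --pt "10.5 -158 100 0 -0.4 -0.2 1" --pt "10.5 -158 100 0 -0.4 -0.2 1"

```text
time: 28.2
position: [0.5194, -0.1548, 0.0814]
tool_rot: [1.0, -0.001, 0.001, 0.003]
ft_force: [-0.1, 0.1, -0.2]
grip_width: 0.087
```

```bash
python3 to.py .5185 -.1545 .012;  python3 sc.py c1.png 240 130 360 250 5 1.5; python3 sc.py f4.png 370 190 460 290 6 2.5;python3 sc.py f4t.png 375 170 435 230 8 1.5 top
```

```text
t 28.2 pos [ 0.5194 -0.1548  0.0814] w 0.087 F [-0.1  0.1 -0.2]
shift [-1.  -0.7 69.4] rot [ 0.29 -0.1  -0.1 ]
```

View pics/c1.png

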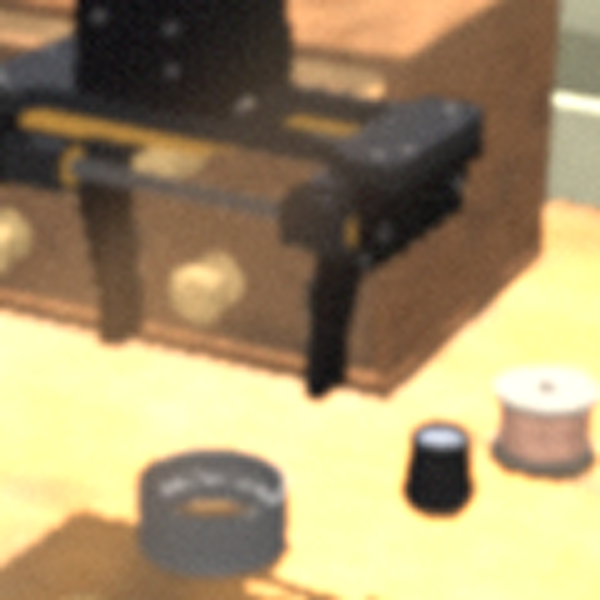

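View pics/f4.png

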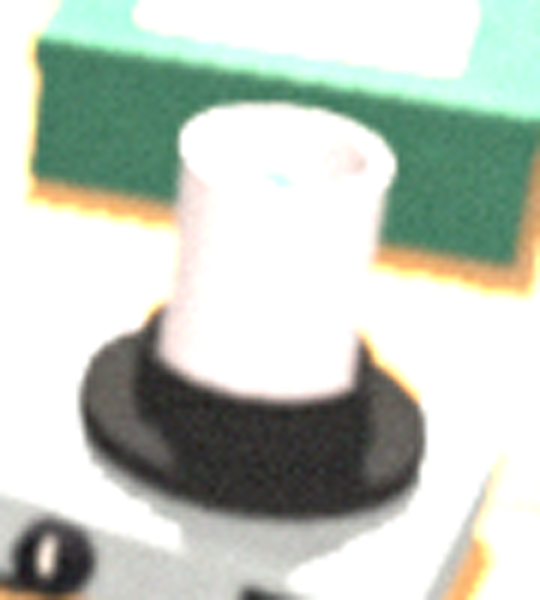

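View pics/f4t.png

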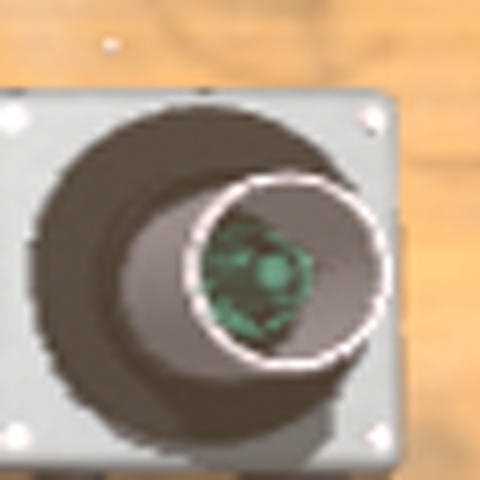

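The flask is seated over the tree, with its rim at (288,271) in the crop. Computing the rim centre and descending on the collar.

Run:
```python
from h import *; from rig import robot
t=robot.camera("top")
f=lambda X,Y,z: w(t,[[375+(X+.5)/8-.5,170+(Y+.5)/8-.5]],z)[0].round(4)
print(f(288,271,.135))
```

```text
[ 0.4974 -0.4215  0.135 ]
```

Emit:
carry_out --pt "-1 -0.5 20 0.1 0 0 1" --pt "-1 -0.5 45 0.2 0 0 1" --pt "-1 -0.5 62 0.2 0 0 1" --pt "-1 -0.5 69 0.2 0 0 1" --pt "-1 -0.5 69 0.2 0 0 1" --pt "-1 -0.5 69 0.2 0 0 1"

```text
time: 29.6
position: [0.5181, -0.1543, 0.012]
tool_rot: [1.0, -0.001, 0.001, 0.001]
ft_force: [-0.3, 0.0, 0.3]
grip_width: 0.087
```

```bash
python3 to.py .5185 -.1545 .012
```

```text
t 29.6 pos [ 0.5181 -0.1543  0.012 ] w 0.087 F [-0.3  0.   0.3]
shift [ 0.4  0.2 -0. ] rot [ 0.07 -0.06 -0.08]
```

Emit:
carry_out --pt "0 0 0 0 0 0 0.7" --pt "0 0 0 0 0 0 0.55" --pt "0 0 0 0 0 0 0.4" --pt "0 0 0 0 0 0 0" --pt "0 0 0 0 0 0 -1" --pt "0 0 0 0 0 0 -1" --force 15

```text
time: 30.35
position: [0.5182, -0.1542, 0.0122]
tool_rot: [1.0, -0.001, 0.001, 0.001]
ft_force: [-0.8, 0.3, 3.2]
grip_width: 0.0645
```

```bash
python3 to.py .5185 -.1545 .185;  python3 sc.py c2.png 240 130 360 250 5 1.5
```

```text
t 30.35 pos [ 0.5182 -0.1542  0.0122] w 0.0645 F [-0.8  0.3  3.2]
shift [   0.6    0.5 -172.8] rot [ 0.07 -0.08 -0.08]
```

View pics/c2.png

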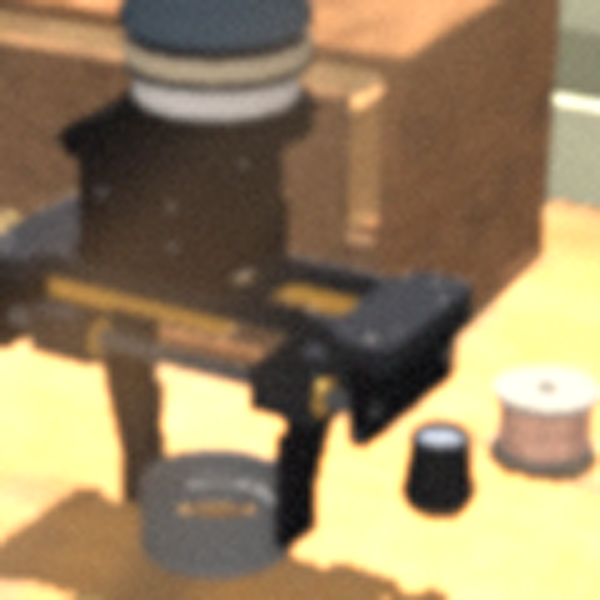

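Emit:
carry_out --pt "0 0 0 0 0 0 -1" --pt "0 0 -5 0 0 0 -1" --pt "0 0 -35 0 0 0 -1" --pt "0 0 -85 0 0 0 -1" --pt "0 0 -135 0 0 0 -1" --pt "-1 20 -172 0 0 0 -1" --pt "-5 70 -173 0 0 0 -1" --pt "-9 125 -173 0 0 0 -1"

```text
time: 31.55
position: [0.5089, -0.2797, 0.1862]
tool_rot: [1.0, 0.0, 0.001, 0.001]
ft_force: [0.8, -0.3, -0.3]
grip_width: 0.0642
```

Emit:
carry_out --pt "-3 35 0 0 0 0 -1" --pt "-6 75 0 0 0 0 -1" --pt "-9 110 0 0 0 0 -1" --pt "-10 115 0 0 0 0 -1" --pt "-10 115 0 0 0 0 -1"

```text
time: 32.17
position: [0.4983, -0.3942, 0.1859]
tool_rot: [1.0, -0.0, 0.001, 0.0]
ft_force: [-0.3, 0.5, -0.9]
grip_width: 0.064
```

```bash
python3 to.py .4974 -.4214 .16
```

```text
t 32.17 pos [ 0.4983 -0.3942  0.1859] w 0.064 F [-0.3  0.5 -0.9]
shift [-1.  27.2 26. ] rot [ 0.04 -0.08 -0.01]
```

Emit:
carry_out --pt "-0.5 12 0 0 0 0 -1" --pt "-1 26 0 0 0 0 -1" --pt "-1 27 10 0 0 0 -1" --pt "-1 27 25 0 0 0 -1" --pt "-1 27 30 0 0 0 -1" --pt "-1 27 30 0 0 0 -1" --pt "-1 27 30 0 0 0 -1"

```text
time: 33.05
position: [0.4976, -0.4212, 0.1561]
tool_rot: [1.0, 0.0, 0.001, 0.0]
ft_force: [0.3, -0.7, 0.1]
grip_width: 0.0645
```

```bash
python3 to.py .4974 -.4214 .1352; python3 sc.py c3.png 350 150 490 310 4 2
python3 - <<'E'
from h import *; from rig import robot
s=robot.camera("scene"); s["cx"]-=1.5; o=robot.get_obs(); p=o["position"]
x,y=p[0],p[1]
im=cv2.imread("pics/c3.png"); b=im.copy()
draw(b,s,[(x,y,p[2]-.0122,.032,(0,0,255)),(x,y,p[2]+.0158,.032,(0,0,255)),(.4974,-.4214,.135,.026,(255,0,0))],4,[350,150])
cv2.imwrite("pics/c3b.png",np.hstack([im[:,60:440],b[:,60:440]]))
E
```

```text
t 33.05 pos [ 0.4976 -0.4212  0.1561] w 0.0645 F [ 0.3 -0.7  0.1]
shift [-0.3  0.2 20.9] rot [ 0.05 -0.1   0.  ]
```

View pics/c3b.png

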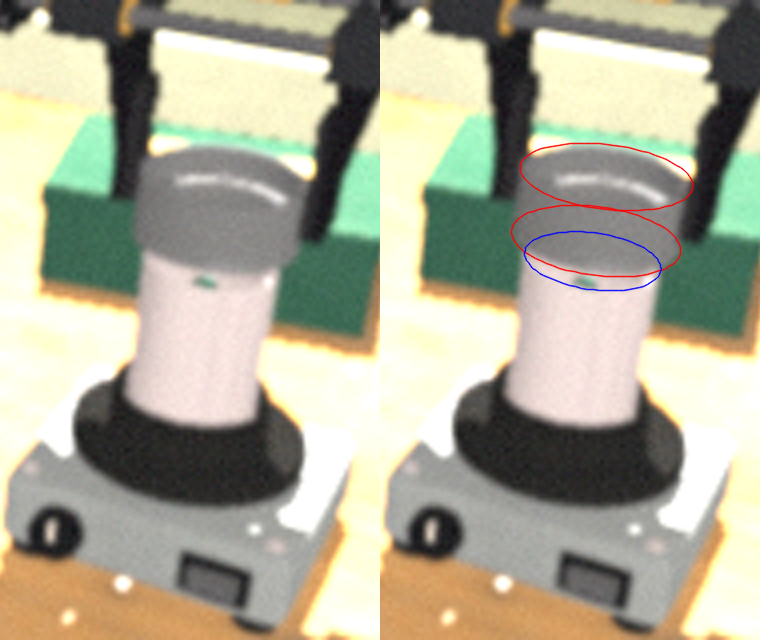

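The collar is over the flask, with its offset within about 1 mm. Lowering in small steps.

Emit:
carry_out --pt "0 -0.4 3 0 0 0 -1" --pt "0 -0.4 6 0 0 0 -1" --pt "0 -0.4 9 0 0 0 -1" --pt "0 -0.4 11 0 0 0 -1" --pt "0 -0.4 13 0 0 0 -1" --pt "0 -0.4 15 0 0 0 -1" --pt "0 -0.4 17 0 0 0 -1" --pt "0 -0.4 17 0 0 0 -1"

```text
time: 34.3
position: [0.4975, -0.4208, 0.1392]
tool_rot: [1.0, -0.0, 0.001, 0.0]
ft_force: [-0.1, 0.5, -0.7]
grip_width: 0.0638
```

```bash
python3 to.py .4974 -.4214 .1352; python3 sc.py c4.png 350 150 490 290 4 2
```

```text
t 34.3 pos [ 0.4975 -0.4208  0.1392] w 0.0638 F [-0.1  0.5 -0.7]
shift [-0.1  0.6  4. ] rot [ 0.05 -0.1  -0.01]
```

View pics/c4.png

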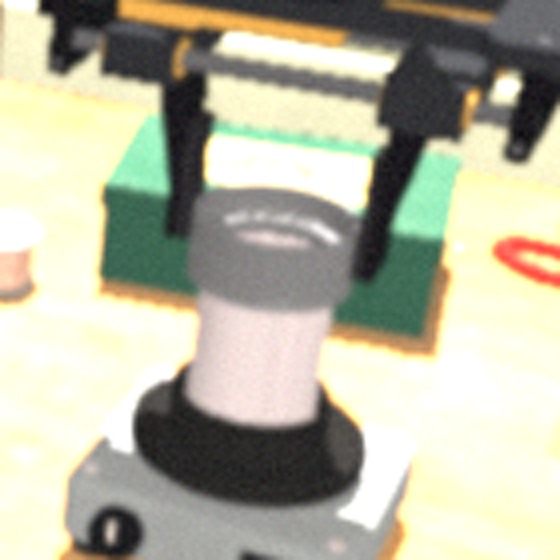

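The collar has slipped over the rim without resistance, with 4 mm to go.

Emit:
carry_out --pt "0 0 1.5 0 0 0 -1" --pt "0 0 3 0 0 0 -1" --pt "0 0 4 0 0 0 -1" --pt "0 0 4.7 0 0 0 -1" --pt "0 0 4.7 0 0 0 -1"

```text
time: 35.12
position: [0.4976, -0.421, 0.1348]
tool_rot: [1.0, -0.0, 0.001, 0.001]
ft_force: [-0.1, 0.7, -1.1]
grip_width: 0.0639
```

```bash
python3 to.py .4974 -.4214 .1352
```

```text
t 35.12 pos [ 0.4976 -0.421   0.1348] w 0.0639 F [-0.1  0.7 -1.1]
shift [-0.2  0.4 -0.4] rot [ 0.08 -0.12 -0.01]
```

Emit:
carry_out --pt "0 0 0.8 0 0 0 -1" --pt "0 0 1.5 0 0 0 -1" --pt "0 0 1.5 0 0 0 -1"

```text
time: 35.5
position: [0.4978, -0.4211, 0.1345]
tool_rot: [1.0, -0.0, 0.001, 0.001]
ft_force: [-0.3, 0.9, 6.2]
grip_width: 0.0639
```

```bash
python3 to.py .4974 -.4214 .1352
```

```text
t 35.5 pos [ 0.4978 -0.4211  0.1345] w 0.0639 F [-0.3  0.9  6.2]
shift [-0.4  0.3 -0.7] rot [ 0.11 -0.15 -0.  ]
```

Contact at 6 N, at the expected height. Opening and withdrawing.

Emit:
carry_out --pt "0 0 -0.5 0 0 0 0.6" --pt "0 0 -0.5 0 0 0 0.75" --pt "0 0 -0.5 0 0 0 1" --pt "0 0 -0.5 0 0 0 1" --pt "0 0 -15 0 0 0 1" --pt "0 0 -50 0 0 0 1" --pt "0 0 -90 0 0 0 1" --pt "0 -50 -100 0 0 0 1"

```text
time: 36.5
position: [0.4995, -0.3755, 0.239]
tool_rot: [1.0, -0.002, 0.005, 0.005]
ft_force: [0.7, 0.8, 0.2]
grip_width: 0.0871
```

Emit:
carry_out --pt "0 -50 0 0 0 0 1" --pt "0 -100 0 0 0 0 1" --pt "0 -150 0 0 0 0 1" --pt "0 -150 0 0 0 0 1" --pt "0 -150 0 0 0 0 1"

```text
time: 37.12
position: [0.5008, -0.226, 0.2385]
tool_rot: [1.0, -0.002, 0.006, 0.006]
ft_force: [-0.9, -0.1, -1.1]
grip_width: 0.0871
```

```bash
python3 to.py .4974 -.4214 .1352
python3 - <<'E'
from h import *; from rig import robot
s=robot.camera("scene"); t=robot.camera("top")
cv2.imwrite("pics/full.png",s["pixels"][:,:,::-1])
x,y=.4974,-.4214
R_=[(x,y,.151,.032,(0,0,255)),(x,y,.123,.032,(0,255,0))]
a=crop(t,360,160,460,250,4); draw(a,t,R_,4,[360,160])
s["cx"]-=1.5
b=crop(s,360,170,460,305,4); draw(b,s,R_,4,[360,170])
z=np.zeros((540,800,3),np.uint8); z[:360,:400]=a; z[:,400:]=b
cv2.imwrite("pics/end.png",z)
E
```

```text
t 37.12 pos [ 0.5008 -0.226   0.2385] w 0.0871 F [-0.9 -0.1 -1.1]
shift [ -4.1 194.1 105.7] rot [ 0.72 -0.68 -0.18]
```

View pics/end.png

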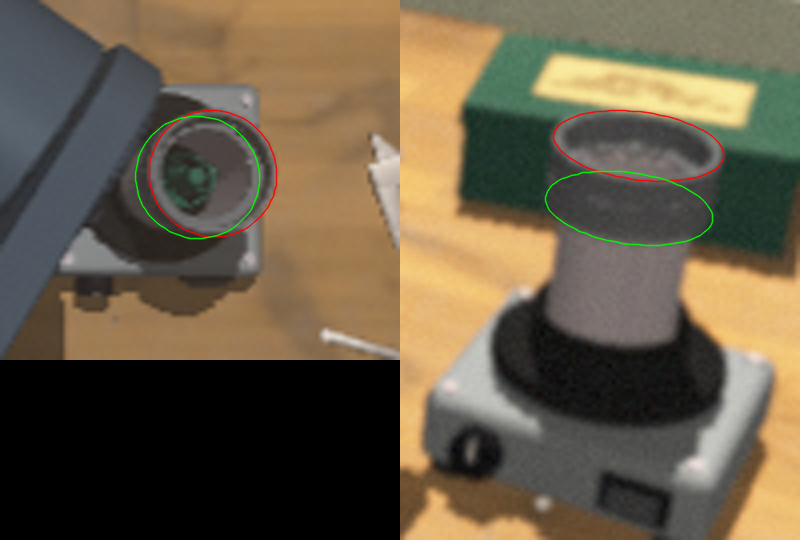

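View pics/full.png

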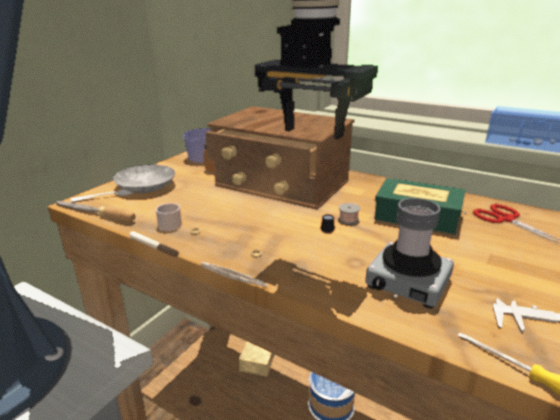

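The stack stands straight. The collar rim matches the predicted seated outline, the short flask is still at (168,217) and the arm is clear, so I'm handing in.

```bash
python3 -c "
from rig import robot
print(robot.get_obs()['time']); print(robot.hand_in())"
```

```text
37.225
the job is handed in; nothing more can be done
None
```

I built the flask on the vibrator in the order asked: base, tree, tall flask, collar. I handed it in at 37 s of the 128 s allowed; the hand-in reports no verdict.

**Last checks**
- **Base:** the cameras put it about 4 mm from the table centre (limit 12 mm).
- **Tree:** its trunk was within about 1 mm of the base centre, and it stood upright.
- **Tall flask:** it met the base's floor at the expected height. In the top picture its rim centre lay within about 1 mm of the base centre.
- **Collar:** it touched down on the flask's rim within about 1 mm of the expected height. Its top edge matches the seated outline in the scene camera.
- **Short flask and arm:** the short flask was never touched and stands where it was. The arm is clear of everything.

**Disagreement:** the scene camera drew everything about 1.5 px (roughly 2 mm) to the right of the top camera's estimate. I corrected for that throughout. Before I lowered the collar, the scene camera put the flask about 1 mm further to +y than the top camera did.

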